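Reset the pump assembly bench for the next pump

ROBOT

A 7-joint arm with a two-finger parallel gripper is mounted at the origin on the work surface. World frame = base frame: x ahead of the robot, y to its left, z up, the work surface at z = 0. Lengths are in mm, angles in rad, forces in N, time in s.
With the tool pointing down it reaches from about 400 to 875 mm from the base axis. Payload 4.4 kg.
Tool frame: the origin (TCP) lies between the finger pads; the fingertips stand 17 mm ahead of it and the grasp point (between the pads) lies 2 mm behind it; z points along the fingers, y is the line along which they close (so a half turn about z gives the same grasp; the last joint's range is limited). The gripper opens to 85 mm and grips with 20 to 120 N. Pads are 22 mm wide; open, the fingers measure 114 mm over their backs; the gripper's body (76 mm by 85 mm) begins 54 mm behind the grasp point. The pads swing forward as they close: fully open they stand 13 mm farther back than shut.
Start: joints at [1.217, 0.628, 0.038, 1.517, -0.027, 0.996, -0.02], TCP at [184.525, -623.272, 248.313] pointing down, gripper open.
Joint ranges: [-3.06, 3.06], [-0.37, 2.12], [-1.25, 1.32], [0.18, 2.47], [-1.1, 4.24], [0.23, 1.98], [-2.94, 2.94]. Speed limits (rad/s): [2.57, 2.57, 3.14, 3.14, 3.14, 3.14, 3.14].

INTERFACE

Orientations are given as [roll, pitch, yaw] about the fixed x, y, z axes, in that order (R = Rz(yaw) Ry(pitch) Rx(roll)).
In Python, from cell import sensors, get_image, ctrl gives the robot as it stands.
- The arm moves only by the tool send_rows, never from a script. Its argument "series" is a list of rows, each a list of 3 entries, a list of its own where there are three numbers: the finger opening in mm, from 0 to 85.4, then the shift along the world's x, y, z in units of 60 mm (1.0 is 60 mm), then the turn, a rotation vector about the world's x, y, z in units of 5 degrees (1.0 is 5 degrees). A call has 1 to 8 rows; each row shifts and turns the commanded pose from where the row before left it; what a row does not reach is not made up. A row lasts 1/8 s, in which the tool goes at most 62.5 mm and 10.7 degrees, less where a joint would pass 70% of its speed; a pose out of reach is approached as far as the arm can. A call is refused whole if a number of a shift passes 1 or a number of a turn 1, either way. A call with a gripper value outside its range is refused whole. The fingers move at their own pace and stop on an object; the grip force is fixed at half the most. Time passes only in rows, so rows that do not move let the fingers close. It gives the time, the measured TCP pose, the force, the opening and the grip force at its end, in the units of the state.
- sensors.read_state(): the state, without advancing time (a new reading comes with each control period).
- get_image(name): name is "scene" or "side" or "wrist"; returns a dict with "img" (420x560x3 uint8, red, green, blue), "depth" (420x560 float32, mm along the optical axis (not along the pixel's ray), 0 where there is no reading), "vfov" (degrees; the focal length in pixels is half the picture's height over the tangent of half this angle, whatever the lens; pixels are square), "cx", "cy" (the principal point, pixels), "world_to_cam" (4x4, takes a point from world to camera coordinates). Camera axes: x right, y down, z forward; pixel columns grow to the right and rows downward; lengths in mm; the calibration is good to about 2 mm. A picture is of the moment at which its call begins.
- ctrl.finish_job(): hands the job in; it is judged then, once.
The state is a dict: "clock": time; "qpos": joint angles; "qd": joint speeds; "tau": joint torques, N m; "eef_pos": TCP position; "tool_rot": TCP orientation; "force": force on the tool from outside, world axes, zero at the start; "torque": the same for the moment, N m; "width": finger opening in mm; "gripper_force": force on a finger pad.
Only numpy, scipy, OpenCV 4.12 (cv2) and the standard library are available. Lean on these libraries where they do the work, as an engineer would, in place of code of your own. Each camera call takes 0.05 s, during which the arm holds its last target. There are 200 camera calls.

TASK

Get this pump assembly bench ready for the next pump: stand every flanged spigot upright, flange down and centred across it, on the narrow raised aluminium rail, and slide each of the two flat scrapers, lying level, blade first under the lips of the rack channel that matches its blade width until it is fully home against the back stop. Only when all of that is done, push the signal lever fully over, away from the robot. Leave the union nut and the other things on the bench where they are.

Things in the scene. Friction and masses are not known exactly. Their poses are not given: they have to be found in the camera images.
- spigot1: Beige plastic pump spigot standing flange-down: round flange 64 dia x 10 thick, pipe 40 dia above it, 56 high in all, dark bore on top; loose, 0.14 kg. Origin: centre of the underside, z up. Three to five of the five are present.
- spigot2: Beige plastic pump spigot standing flange-down: round flange 64 dia x 10 thick, pipe 40 dia above it, 56 high in all, dark bore on top; loose, 0.14 kg. Origin: centre of the underside, z up. Three to five of the five are present.
- spigot3: Beige plastic pump spigot standing flange-down: round flange 64 dia x 10 thick, pipe 40 dia above it, 56 high in all, dark bore on top; loose, 0.14 kg. Origin: centre of the underside, z up. Three to five of the five are present.
- spigot4: Beige plastic pump spigot standing flange-down: round flange 64 dia x 10 thick, pipe 40 dia above it, 56 high in all, dark bore on top; loose, 0.14 kg. Origin: centre of the underside, z up. Three to five of the five are present.
- spigot5: Beige plastic pump spigot standing flange-down: round flange 64 dia x 10 thick, pipe 40 dia above it, 56 high in all, dark bore on top; loose, 0.14 kg. Origin: centre of the underside, z up. Three to five of the five are present.
- scraper_wide: Flat scraper, the wide one, 190 long, 0.16 kg, lying flat. Black handle 100 long (x -50 to +50) x 26 wide x 22 high; steel blade x +50 to +140, 70 wide, 4 thick, level with the underside of the handle (z 0 to 4). Origin: underside of the handle at the middle of its length; x points to the blade's tip, z up.
- scraper_narrow: Flat scraper, the narrow one, 190 long, 0.16 kg, lying flat. Black handle 100 long (x -50 to +50) x 26 wide x 22 high; steel blade x +50 to +140, 44 wide, 4 thick, level with the underside of the handle (z 0 to 4). Origin: underside of the handle at the middle of its length; x points to the blade's tip, z up.
- scraper_wide_tip (a point): Middle of the front edge of the wide scraper's blade, half-way through its thickness (140 ahead of the scraper's origin, 2 above its underside).
- scraper_narrow_tip (a point): Middle of the front edge of the narrow scraper's blade, half-way through its thickness (140 ahead of the scraper's origin, 2 above its underside).
- rack: Fixed rack, a wooden block 120 deep (x) x 170 wide (y), aluminium top at height 80 with two lipped channels side by side, open to -x (the robot) and open above between their lips; lips and back stop end at height 100. A ledge 30 deep at height 80 before the mouths carries the front of the handles. Origin: centre of the underside; x points into the channels.
- slot_wide (a point): Mouth of the wide channel of the rack: mid-width, on the channel floor. x points into the channel, z up. Channel 80 between its side walls, 80 deep to the back stop, 12 from its floor to the underside of the lips, which overhang 12 from each side wall.
- slot_narrow (a point): Mouth of the narrow channel of the rack: mid-width, on the channel floor. x points into the channel, z up. Channel 54 between its side walls, 80 deep to the back stop, 12 from its floor to the underside of the lips, which overhang 12 from each side wall.
- rail_top (a point): Middle of the top face of the fixed raised rail, 70 above the bench: an aluminium bar 36 wide (x) and 400 long (y). x points across the rail, y along it, z up.
- union_nut: Bystander: ribbed beige union nut, a ring 66 dia, 34 high, without flange, bore 50; stands among the spigots. Origin: centre of the underside.
- lever (a joint): Toggle lever on a small fixed block between rack and rail: 0 rad leaning towards the robot (-x), 1.0 rad fully over, away from the robot (+x); it stays where it is left.
- lever_tip (a point): Free end of the lever, a bar about 80 long.
- bottle: Bystander: white bottle, 60 dia, 170 high. Origin: centre of the underside.
- hammer: Bystander: hammer lying at the back of the bench.
- brush: Bystander: hand brush lying near the robot, to its left.
- mug: Bystander: white mug, 80 dia, 90 high.
- end_disc: Bystander: steel disc 90 dia, 20 thick, to the robot's right.
There are look-alikes about, which are no part of the job. What is shaped like the spigot4 but brown is not meant.

How it is judged (in metres and radians):
On the way, in this order (a step that is already met when the one before it is completed fails the run):
1. all spigots stand on the rail and both scrapers are home in their channels (x of spigot1 in the frame of rail_top between -0.014 and 0.014 m and y of spigot1 in the frame of rail_top between -0.195 and 0.195 m and z of spigot1 in the frame of rail_top between -0.004 and 0.006 m and angle between each of spigot1, spigot2, spigot3, spigot4, spigot5's own z axis and vertical below 0.1 rad and x of spigot2 in the frame of rail_top between -0.014 and 0.014 m and y of spigot2 in the frame of rail_top between -0.195 and 0.195 m and z of spigot2 in the frame of rail_top between -0.004 and 0.006 m and x of spigot3 in the frame of rail_top between -0.014 and 0.014 m and y of spigot3 in the frame of rail_top between -0.195 and 0.195 m and z of spigot3 in the frame of rail_top between -0.004 and 0.006 m and x of spigot4 in the frame of rail_top between -0.014 and 0.014 m and y of spigot4 in the frame of rail_top between -0.195 and 0.195 m and z of spigot4 in the frame of rail_top between -0.004 and 0.006 m and x of spigot5 in the frame of rail_top between -0.014 and 0.014 m and y of spigot5 in the frame of rail_top between -0.195 and 0.195 m and z of spigot5 in the frame of rail_top between -0.004 and 0.006 m and x of scraper_wide_tip in the frame of slot_wide above 0.068 m and y of scraper_wide_tip in the frame of slot_wide between -0.012 and 0.012 m and z of scraper_wide_tip in the frame of slot_wide between -0.003 and 0.012 m and angle between the x axis of scraper_wide and the x axis of slot_wide, either way round below 0.2 rad and angle between each of scraper_wide, scraper_narrow's own z axis and vertical below 0.2 rad and x of scraper_narrow_tip in the frame of slot_narrow above 0.068 m and y of scraper_narrow_tip in the frame of slot_narrow between -0.012 and 0.012 m and z of scraper_narrow_tip in the frame of slot_narrow between -0.003 and 0.012 m and angle between the x axis of scraper_narrow and the x axis of slot_narrow, either way round below 0.2 rad), for 0.2 s.
2. then the lever is pushed fully over (value of joint lever above 0.88 rad), for 0.1 s.
At the end, for the whole second after the job is handed in: Each spigot present stands upright (0.1 rad) on the rail, within 14 mm of its mid-line; each scraper is in the channel of its width, tip 68 mm or more of the 80 mm inside and within 12 mm of mid-line, level (0.2 rad); lever beyond 0.88 rad; all at rest (all of step 1 and linear speed of each of spigot1, spigot2, spigot3, spigot4, spigot5, scraper_wide, scraper_narrow below 0.03 m/s and value of joint lever above 0.88 rad); the robot touches nothing.
It fails at once if a bystander (union nut, bottle, hammer, brush, mug, steel disc) is moved more than 30 mm (distance of any of union_nut, bottle, hammer, brush, mug, end_disc from where it was at the start of the episode above 0.03 m).
Of spigot1, spigot2, spigot3, spigot4, spigot5 only 3 to 5 are there at a start; the rules pass over those that are not, and their reading is None.
At some moment in a run one of scraper_wide, scraper_narrow may be knocked a few centimetres aside while the robot is not near it.
Once in a run the grip may slacken for a moment while it holds something.
It also fails if it takes over 210 s, if anything falls off the work surface, if the arm or the gripper's body presses on something with over 40 N, if the wrist force passes 120 N, or if a joint passes its speed limit or range.

## Working session

There is one attempt and no reset: what is moved stays moved. The work goes in short steps, Python scripts to look and compute and a tool call to move; the robot and the scene stay as the last step left them, time stands still between calls to the robot, and variables do not carry over. Pictures are saved under pics/ and viewed, at most 18 in all, crops included, and the job is handed in when it is done.

Besides the shell and the picture viewer there is one more tool, called after "Emit:" in YAML: its name, and indented under it one key for each argument. send_rows: Moves the arm, as the interface text tells. Its arguments: {"type":"object","properties":{"series":{"type":"array"}},"required":["series"]}

```bash
mkdir -p pics
cat > h.py <<'E'
import sys; sys.path.insert(0,'.')
import numpy as np, cv2
from cell import sensors,get_image,ctrl
def grab(n):
    d=get_image(n); d['f']=d['img'].shape[0]/2/np.tan(np.radians(d['vfov'])/2); return d
def save(d,p,crop=None,s=1):
    im=d['img'][:,:,::-1]
    if crop: im=im[crop[1]:crop[3],crop[0]:crop[2]]
    cv2.imwrite('pics/'+p,cv2.resize(im,None,fx=s,fy=s,interpolation=cv2.INTER_CUBIC))
def ray(d,u,v):
    W=np.linalg.inv(d['world_to_cam']); c=W[:3,3]
    r=W[:3,:3]@np.array([(u-d['cx'])/d['f'],(v-d['cy'])/d['f'],1.]); return c,r
def onz(d,u,v,z):
    c,r=ray(d,u,v); return c+r*(z-c[2])/r[2]
def cloud(d):
    h,w=d['depth'].shape; u,v=np.meshgrid(np.arange(w),np.arange(h)); z=d['depth']
    P=np.stack([(u-d['cx'])/d['f']*z,(v-d['cy'])/d['f']*z,z],-1)
    W=np.linalg.inv(d['world_to_cam']); Q=P@W[:3,:3].T+W[:3,3]; Q[z<=0]=np.nan; return Q
def proj(d,p):
    q=d['world_to_cam']@np.append(p,1); return d['f']*q[0]/q[2]+d['cx'],d['f']*q[1]/q[2]+d['cy']
E
python3 - <<'E'
from h import *
import pickle
for n in ['scene','side','wrist']:
    d=grab(n); pickle.dump(d,open(n+'.pkl','wb')); save(d,n+'0.png',s=1.4)
    W=np.linalg.inv(d['world_to_cam']); print(n,W[:3,3].round(),W[:3,2].round(2),d['f'],(d['depth']>0).mean())
s=sensors.read_state(); print(s)
E
```

```text
scene [1348.  388. 1272.] [-0.56 -0.25 -0.79] 501.3088803175983 0.9960884353741497
side [-102.  740.  784.] [ 0.52 -0.61 -0.6 ] 454.82092046040793 0.9959863945578231
wrist [ 247. -604.  373.] [-0.25 -0.07 -0.97] 318.77246736599335 0.9958843537414966
{'clock': 0.15, 'qpos': array([ 1.21720448,  0.62915734,  0.03843978,  1.51810998, -0.02699531,
        0.99630129, -0.02001068]), 'qd': array([ 0.00041378, -0.00261212,  0.00047907, -0.00448662,  0.00146101,
        0.00117895, -0.00041611]), 'tau': array([ 2.57733067e-03, -5.63796866e+01,  1.22833628e+00, -1.93651468e+01,
        1.12197973e-02,  7.40283926e-03, -2.39161727e-05]), 'eef_pos': array([ 184.40439741, -622.83704149,  247.5938782 ]), 'tool_rot': array([-3.14013423e+00,  6.51576052e-06,  2.87791327e-01]), 'force': array([-0.26792181,  0.50132632,  0.09837567]), 'torque': array([-0.033361  ,  0.01054408,  0.03482159]), 'gripper_force': 0.0, 'width': 85.52240668209902}
```

View pics/scene0.png

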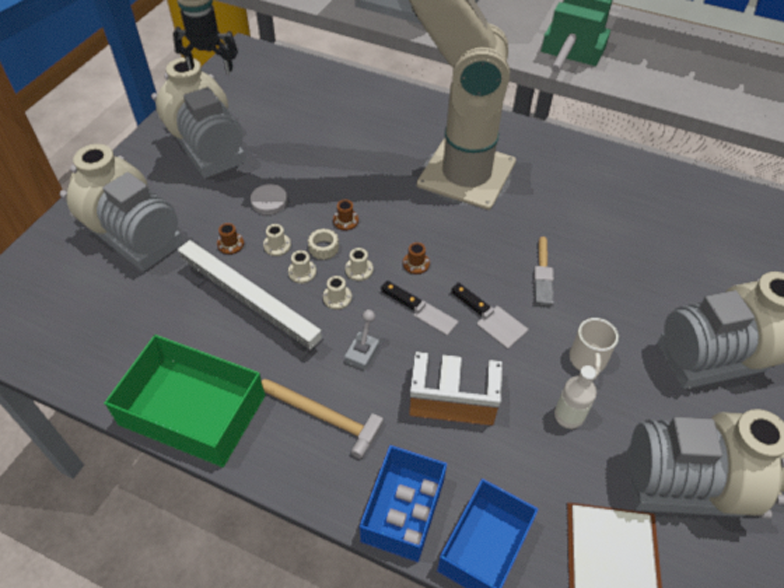

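View pics/side0.png

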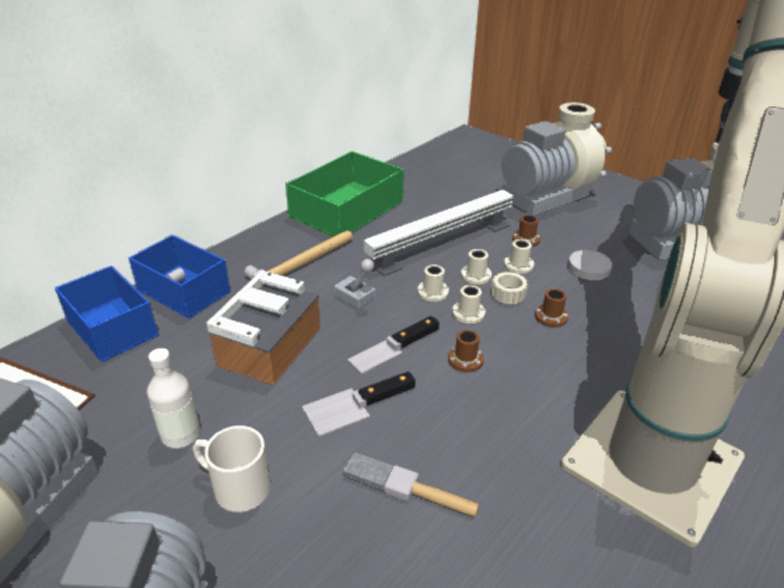

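The scene picture shows four beige spigots with bores at about (276,230), (302,258), (359,255) and (337,284). The nut is at (323,243) and three brown look-alikes are nearby. The scraper handles are at (402,294) for the narrow one and (470,298) for the wide one. The rack is at (456,385), the lever at (365,335) and the rail runs from (185,248) to (315,338).

```bash
cat > meas.py <<'E'
from h import *
import pickle
def comps(m,amin):
    n,l,s,c=cv2.connectedComponentsWithStats(m.astype(np.uint8),connectivity=8)
    return [l==i for i in range(1,n) if s[i,4]>=amin]
def circ(xy):
    A=np.c_[2*xy,np.ones(len(xy))]; p=np.linalg.lstsq(A,(xy**2).sum(1),rcond=None)[0]
    return p[:2],np.sqrt(p[2]+p[:2]@p[:2])
def rect(xy):
    (c,s,a)=cv2.minAreaRect(xy.astype(np.float32)); 
    if s[0]<s[1]: s=(s[1],s[0]); a+=90
    return np.round(c,1),np.round(s,1),round((a+90)%180-90,1)
def run(d,name):
    Q=cloud(d); X,Y,Z=Q[...,0],Q[...,1],Q[...,2]; hsv=cv2.cvtColor(d['img'],cv2.COLOR_RGB2HSV); V=hsv[...,2];S=hsv[...,1]
    area=(X>250)&(X<950)&(Y>-520)&(Y<450)
    print('==',name)
    for m in comps(area&(Z>40)&(Z<64)&(X<650),20):
        P=Q[m]; t=P[:,2]>np.percentile(P[:,2],90)-4
        # pipe rim: minEnclosingCircle of the top points
        (c,r)=cv2.minEnclosingCircle(P[t][:,:2].astype(np.float32))
        print('top c',np.round(c,1),'r',round(r,1),'z',round(np.percentile(P[:,2],90),1),'hue/sat/val',np.median(hsv[m],0),m.sum())
    for m in comps(area&(Z>12)&(Z<32)&(V<70)&(X>350),60): print('dark handle',rect(Q[m][:,:2]),np.percentile(Q[m][:,2],[50,90]).round(1),m.sum())
    for m in comps(area&(Z>1.5)&(Z<9)&(V>125)&(S<40),40): print('blade?',rect(Q[m][:,:2]),np.percentile(Q[m][:,2],50).round(1),m.sum())
    for m in comps(area&(Z>63)&(Z<110),25): print('high',rect(Q[m][:,:2]),np.percentile(Q[m][:,2],[5,50,95]).round(1),m.sum())
    for zz in (80,100):
        m=(X>600)&(X<900)&(abs(Z-zz)<5)&(Y>-60)&(Y<260)
        if m.sum()>20: print('rack z',zz,rect(Q[m][:,:2]),np.median(Z[m]).round(1))
if __name__=='__main__':
    for n in ('scene','side'): run(pickle.load(open(n+'.pkl','rb')),n)
    res=2; g=np.zeros((360,420,3),np.uint8); h=np.full((360,420),-99.)
    for n in ('scene','side'):
        d=pickle.load(open(n+'.pkl','rb')); Q=cloud(d).reshape(-1,3); C=d['img'].reshape(-1,3)
        ok=(Q[:,0]>300)&(Q[:,0]<930)&(Q[:,1]>-450)&(Q[:,1]<280); Q=Q[ok];C=C[ok]
        r=((930-Q[:,0])/res).astype(int); c=((280-Q[:,1])/res).astype(int)
        for i in np.argsort(Q[:,2]):
            if r[i]<360 and c[i]<420 and Q[i,2]>=h[r[i],c[i]]: h[r[i],c[i]]=Q[i,2]; g[r[i],c[i]]=C[i]
    cv2.imwrite('pics/top.png',cv2.resize(g[:,:,::-1],None,fx=1.6,fy=1.6,interpolation=cv2.INTER_NEAREST))
E
python3 meas.py
```

```text
== scene
top c [ 295.4 -212.6] r 20.1 z 60.5 hue/sat/val [ 12.  139.5  77. ] 114
top c [ 485.7 -424.4] r 20.1 z 61.2 hue/sat/val [ 12. 145.  78.] 127
top c [ 439.1 -322.5] r 21.5 z 60.8 hue/sat/val [ 23.  36. 136.] 124
top c [349.3   3.4] r 20.5 z 60.6 hue/sat/val [ 12. 137.  84.] 129
top c [ 423.2 -111.1] r 18.6 z 61.3 hue/sat/val [ 24.   35.  138.5] 124
top c [ 487.  -227.3] r 20.2 z 60.7 hue/sat/val [ 23.  36. 130.] 135
top c [ 621.7 -359.9] r 121.5 z 62.4 hue/sat/val [33.   8.5 84. ] 186
top c [ 520.  -119.3] r 21.1 z 60.1 hue/sat/val [ 23.   35.  143.5] 142
top c [405.  428.3] r 22.6 z 61.8 hue/sat/val [ 19.  28. 140.] 73
top c [614.7  -1.5] r 4.1 z 60.7 hue/sat/val [150.   6. 129.] 26
top c [456.  425.5] r 26.9 z 62.5 hue/sat/val [ 19.  28. 134.] 93
top c [606.8 433.1] r 17.2 z 62.0 hue/sat/val [ 33.  21. 137.] 69
dark handle (array([458.5,  11.1]), array([96.6, 28.6]), 79.1) [22.4 26.8] 194
dark handle (array([400.8, 157. ]), array([97.6, 30.1]), 69.6) [22.2 25.6] 206
blade? (array([475.5, 106.1]), array([89.9, 47.7]), 78.6) 5.2 264
blade? (array([433.1, 247.2]), array([94.2, 
[... 2277 characters left out ...]
 843
high (array([ 615.8, -280.8]), array([402.4,  44.5]), 76.1) [64.7 69.9 72.9] 953
high (array([884.8, 219.2]), array([139.2, 113.1]), 5.8) [64.1 73.3 81.2] 529
high (array([586.5,   4.5]), array([25.5, 21.4]), 39.4) [ 68.1  97.8 106.2] 85
high (array([884.6, 381.7]), array([139.6, 110.4]), -5.4) [64.4 74.3 81.4] 516
high (array([634.4, 215.1]), array([176.2, 123.6]), -72.3) [ 69.3  81.7 101.4] 2977
high (array([560.1, 430. ]), array([44.4, 13.1]), -56.5) [ 65.9  89.3 108.5] 213
high (array([426.2, 426.8]), array([81. , 45.7]), -0.1) [65.1 79.6 90.8] 507
rack z 80 (array([739.7, 206.4]), array([302.4, 135. ]), 9.3) 80.2
rack z 100 (array([657.5, 193.1]), array([118.6,  93.8]), -73.6) 99.8
```

View pics/top.png

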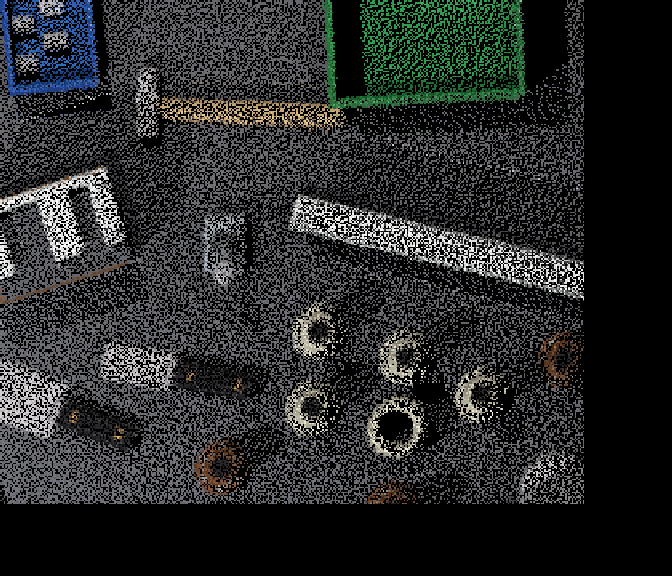

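The top view confirms the layout: rail at upper right, rack at upper left opening towards the robot, nut among the spigots, and the lever at about (595,0) mm. I'll move now to survey with the wrist camera.

Emit:
send_rows:
  series:
    - [85,[0,0,1],[0,0,0]]
    - [85,[0,0,1],[0,0,0]]
    - [85,[0.45,0.5,0],[0,0,1]]
    - [85,[0.45,0.5,0],[0,0,1]]
    - [85,[0.45,0.5,0],[0,0,1]]
    - [85,[0.45,0.5,0],[0,0,1]]
    - [85,[0.45,0.5,0],[0,0,1]]
    - [85,[0.45,0.5,0],[0,0,1]]

```text
clock: 1.15
eef_pos: [347.2, -442.1, 368.1]
tool_rot: [-3.141, -0.0, 0.814]
force: [0.2, -1.1, 0.7]
width: 85.3
gripper_force: 0.0
```

Emit:
send_rows:
  series:
    - [60,[0.45,0.5,0],[0,0,1]]
    - [60,[0.45,0.5,0],[0,0,1]]
    - [60,[0.45,0.5,0],[0,0,1]]
    - [60,[0.45,0.5,0],[0,0,1]]
    - [60,[0.45,0.5,0],[0,0,1]]
    - [60,[0.45,0.5,0],[0,0,1]]
    - [60,[0,0,0],[0,0,0]]
    - [60,[0,0,0],[0,0,0]]

```text
clock: 2.15
eef_pos: [507.9, -264.0, 368.0]
tool_rot: [-3.14, 0.001, 1.334]
force: [-0.5, 0.8, -0.1]
width: 60.0
gripper_force: 0.0
```

Run:
```python
from h import *
import pickle
d=grab('wrist'); pickle.dump(d,open('w1.pkl','wb')); save(d,'w1.png',s=1.4)
s=sensors.read_state(); print(s['clock'],s['eef_pos'],np.degrees(s['tool_rot']),s['qpos'].round(2),s['width'])
W=np.linalg.inv(d['world_to_cam']); print(W[:3,3],W[:3,2])
```

```text
2.2 [ 507.55071664 -264.52116904  368.0459358 ] [-1.79942405e+02  5.41318529e-02  7.63577456e+01] [ 0.63  0.42 -0.3   1.56  0.13  1.18  0.06] 59.66665872722015
[ 523.45819644 -200.2416258   493.25229466] [-0.06143474 -0.25351816 -0.96537781]
```

View pics/w1.png

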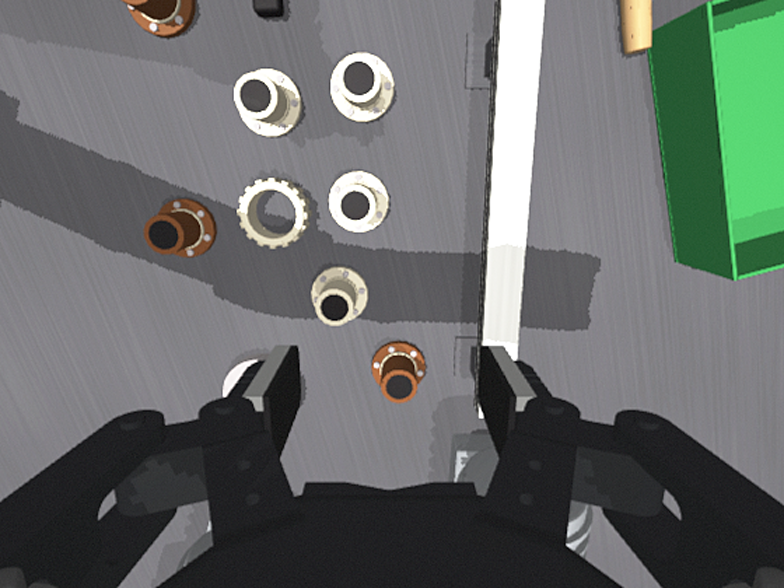

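The wrist view shows the four beige spigots with bores at (257,95), (358,82), (355,205) and (334,307). The nut is at (272,212), and the rail strip runs from x≈500–540 at the top to 482–517 at the bottom. Now I'll triangulate the bores and the rail.

```bash
cat > bores.py <<'E'
from h import *
import pickle
def bores(d,z=56):
    hsv=cv2.cvtColor(d['img'],cv2.COLOR_RGB2HSV); 
    m=((hsv[...,2]<60)).astype(np.uint8)
    n,l,s,c=cv2.connectedComponentsWithStats(m); out=[]
    for i in range(1,n):
        x,y,w,h,a=s[i]
        if 15<a<900 and 0.6<a/(w*h)<0.95 and 0.4<w/h<2.5:
            ring=cv2.dilate((l==i).astype(np.uint8),np.ones((5,5)))-cv2.dilate((l==i).astype(np.uint8),np.ones((3,3)))
            hs=np.median(hsv[ring>0],0)
            if hs[1]<60 and hs[2]>110: out.append((c[i],onz(d,*c[i],z)[:2]))
    return out
def tri(obs):
    A=np.zeros((3,3));b=np.zeros(3)
    for d,uv in obs:
        c,r=ray(d,*uv); r/=np.linalg.norm(r); P=np.eye(3)-np.outer(r,r); A+=P;b+=P@c
    return np.linalg.solve(A,b)
def railc(d,lo,hi,z):
    hsv=cv2.cvtColor(d['img'],cv2.COLOR_RGB2HSV)
    m=((hsv[...,1]<25)&(hsv[...,2]>190)).astype(np.uint8)
    n,l,s,c=cv2.connectedComponentsWithStats(m); i=1+np.argmax(s[1:,4]); 
    pts=np.argwhere(l==i)[:,::-1]; P=np.array([onz(d,u,v,z)[:2] for u,v in pts])
    return cv2.minAreaRect(P.astype(np.float32)),len(P)
if __name__=='__main__':
    D={n:pickle.load(open(n+'.pkl','rb')) for n in ('scene','side','w1')}
    B={n:bores(d) for n,d in D.items()}
    for uv,p in B['w1']:
        obs=[(D['w1'],uv)]; s=['w1 %s %s'%(uv.round(),p.round(1))]
        for n in ('scene','side'):
            q=[(np.linalg.norm(pp-p),u,pp) for u,pp in B[n]]
            if q:
                e,u,pp=min(q,key=lambda t:t[0])
                if e<25: obs.append((D[n],u)); s.append('%s %s'%(n,pp.round(1)))
        print(*s, 'TRI',tri(obs).round(1) if len(obs)>1 else '')
    for n in D: print(n,railc(D[n],0,0,70))
    # rail edges in the wrist view: per row brightness
    d=D['w1']
    for v in (20,60,100,140):
        r=d['img'][v,300:420].mean(1); e=np.where(r>170)[0]; print(v,300+e.min(),300+e.max(),onz(d,300+e.min()-.5,v,70)[:2].round(1),onz(d,300+e.max()+.5,v,70)[:2].round(1))
E
python3 bores.py
```

```text
w1 [239. 219.] [ 436.1 -321.2] scene [ 438.6 -323.6] side [ 435.2 -320.9] TRI [ 436.5 -323.2   54.2]
scene (((838.4983520507812, 578.3240966796875), (138.40838623046875, 131.5944366455078), 17.377750396728516), 2967)
side (((1747.948486328125, -931.797119140625), (2092.413818359375, 2723.688720703125), 67.10269165039062), 53368)
w1 (((626.0079345703125, -253.07620239257812), (325.82647705078125, 36.81219482421875), 76.59622192382812), 7066)
20 357 387 [ 640.9 -110.7] [ 676.7 -119.3]
60 355 384 [ 631.1 -153.4] [ 666.7 -162. ]
100 353 381 [ 620.6 -198.7] [ 656.1 -207.3]
140 350 378 [ 608.1 -246.6] [ 644.8 -255.5]
```

```bash
sed -i 's/<60)).astype/<85)).astype/; s/hs\[1\]<60 and hs\[2\]>110/hs[1]<75 and hs[2]>95/; s/15<a<900 and 0.6</15<a<900 and 0.5</' bores.py; python3 bores.py | grep TRI
```

```text
w1 [112.   6.] [358.9 -23. ] TRI 
w1 [194.   6.] [455.2 -46.8] TRI 
w1 [256.  55.] [ 515.4 -117.5] scene [ 516.4 -120.2] side [ 514.4 -118. ] TRI [ 515.6 -118.9   55.6]
w1 [182.  67.] [ 420.2 -109.3] scene [ 421.4 -111.6] side [ 419.2 -109.8] TRI [ 420.3 -110.6   55.5]
w1 [253. 147.] [ 483.  -226.3] scene [ 484.5 -229.3] side [ 481.8 -226.3] TRI [ 483.3 -228.    54.9]
w1 [239. 219.] [ 436.2 -321.2] scene [ 437.4 -323.7] side [ 436.1 -321.1] TRI [ 436.7 -322.5   55.3]
```

Emit:
send_rows:
  series:
    - [62,[-0.08,0.12,-0.9],[0,0,0]]
    - [62,[-0.08,0.12,-0.9],[0,0,0]]
    - [62,[-0.08,0.12,-0.9],[0,0,0]]
    - [62,[-0.08,0.12,-0.9],[0,0,0]]
    - [62,[-0.08,0.12,-0.7],[0,0,0]]
    - [62,[0,0,0],[0,0,0]]
    - [62,[0,0,0],[0,0,0]]

```text
clock: 3.08
eef_pos: [485.5, -228.7, 111.7]
tool_rot: [3.139, 0.001, 1.333]
force: [-1.0, -0.1, 0.2]
width: 62.2
gripper_force: 0.0
```

Emit:
send_rows:
  series:
    - [62,[-0.04,0.02,-0.4],[0,0,0]]
    - [62,[0,0,-0.4],[0,0,0]]
    - [62,[0,0,-0.4],[0,0,0]]
    - [62,[0,0,0],[0,0,0]]
    - [20,[0,0,0],[0,0,0]]
    - [20,[0,0,0],[0,0,0]]
    - [20,[0,0,0],[0,0,0]]
    - [20,[0,0,0],[0,0,0]]

```text
clock: 4.08
eef_pos: [483.4, -226.9, 40.4]
tool_rot: [3.138, 0.001, 1.335]
force: [-0.8, -1.1, 5.1]
width: 38.6
gripper_force: 59.8
```

Emit:
send_rows:
  series:
    - [20,[0,0,0.6],[0,0,0]]
    - [20,[0,0,0.6],[0,0,0]]
    - [20,[0,0,0.6],[0,0,0]]
    - [20,[0.52,-0.44,0],[0,0,0]]
    - [20,[0.52,-0.44,0],[0,0,0]]
    - [20,[0.52,-0.44,0],[0,0,0]]
    - [20,[0.52,-0.44,0],[0,0,0]]
    - [20,[0,0,0],[0,0,0]]

```text
clock: 5.08
eef_pos: [608.6, -334.4, 147.2]
tool_rot: [3.138, 0.001, 1.333]
force: [-0.4, 0.3, -2.0]
width: 38.8
gripper_force: 61.2
```

Emit:
send_rows:
  series:
    - [20,[0,0,0],[0,0,0]]

```text
clock: 5.2
eef_pos: [606.2, -331.1, 146.7]
tool_rot: [-3.141, -0.001, 1.335]
force: [0.8, 0.8, -2.1]
width: 38.7
gripper_force: 61.2
```

Emit:
send_rows:
  series:
    - [20,[0.02,0,-0.25],[0,0,0]]
    - [20,[0,0,-0.2],[0,0,0]]
    - [20,[0,0,-0.12],[0,0,0]]
    - [20,[0,0,0],[0,0,0]]

```text
clock: 5.7
eef_pos: [607.8, -331.4, 111.5]
tool_rot: [-3.141, -0.0, 1.335]
force: [0.3, 0.6, -2.0]
width: 38.6
gripper_force: 61.2
```

Run:
```python
from h import *
import pickle
print(sensors.read_state()['eef_pos'],sensors.read_state()['force'])
d=grab('side'); save(d,'s1.png',(240,100,420,260),4)
```

```text
[ 607.83532501 -331.39307495  111.45821004] [ 0.27770646  0.5691325  -2.0132795 ]
```

View pics/s1.png

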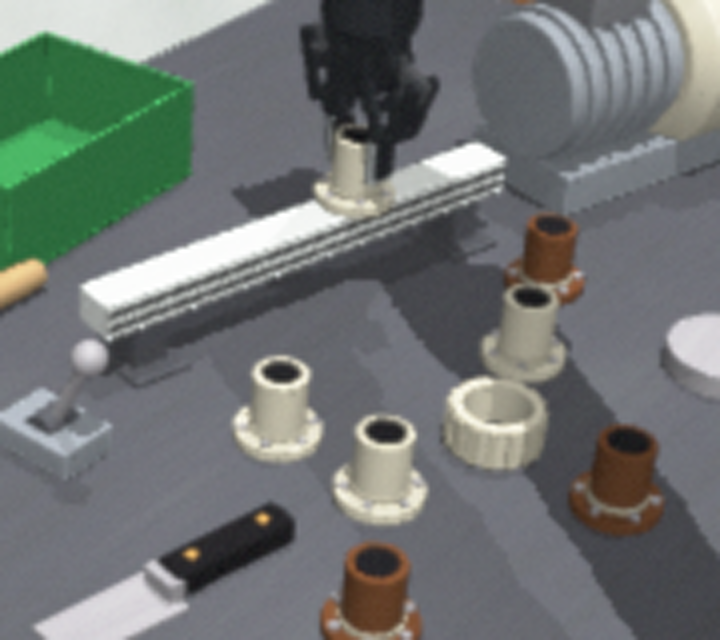

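The held spigot at (350,170) stands centred on the rail with its flange just at the top face. I'll release it.

Emit:
send_rows:
  series:
    - [20,[0,0,-0.02],[0,0,0]]
    - [58,[0,0,0],[0,0,0]]
    - [58,[0,0,0],[0,0,0]]
    - [58,[0,0,0],[0,0,0]]
    - [60,[0,0,0.6],[0,0,0]]
    - [60,[0,0,0.6],[0,0,0]]
    - [60,[-0.7,0.04,0],[0,0,0]]
    - [60,[-0.7,0.04,0],[0,0,0]]

```text
clock: 6.75
eef_pos: [523.6, -326.8, 183.6]
tool_rot: [3.14, 0.001, 1.335]
force: [-0.4, -0.2, -0.9]
width: 60.4
gripper_force: 0.0
```

Emit:
send_rows:
  series:
    - [62,[-0.7,0.04,0],[0,0,0]]
    - [62,[-0.7,0.04,0],[0,0,0]]
    - [62,[0,0,-0.8],[0,0,0]]
    - [62,[0,0,-0.4],[0,0,0]]
    - [62,[0,0,0],[0,0,0]]
    - [62,[0,0,0],[0,0,0]]

```text
clock: 7.5
eef_pos: [441.0, -322.4, 111.8]
tool_rot: [3.14, 0.0, 1.335]
force: [-1.2, 0.5, 0.8]
width: 62.2
gripper_force: 0.0
```

Emit:
send_rows:
  series:
    - [62,[-0.07,0,-0.4],[0,0,0]]
    - [62,[0,0,-0.4],[0,0,0]]
    - [62,[0,0,-0.4],[0,0,0]]
    - [62,[0,0,0],[0,0,0]]
    - [20,[0,0,0],[0,0,0]]
    - [20,[0,0,0],[0,0,0]]
    - [20,[0,0,0],[0,0,0]]
    - [20,[0,0,0],[0,0,0]]

```text
clock: 8.5
eef_pos: [436.8, -322.7, 40.6]
tool_rot: [3.139, 0.001, 1.335]
force: [-1.5, 1.1, 6.9]
width: 38.4
gripper_force: 60.6
```

Emit:
send_rows:
  series:
    - [20,[0,0,0.6],[0,0,0]]
    - [20,[0,0,0.6],[0,0,0]]
    - [20,[0,0,0.6],[0,0,0]]
    - [20,[0.62,-0.44,0],[0,0,0]]
    - [20,[0.62,-0.44,0],[0,0,0]]
    - [20,[0.61,-0.44,0],[0,0,0]]
    - [20,[0.61,-0.45,0],[0,0,0]]
    - [20,[0,0,0],[0,0,0]]

```text
clock: 9.5
eef_pos: [585.7, -429.9, 146.9]
tool_rot: [3.138, 0.001, 1.334]
force: [-1.1, -0.1, -0.8]
width: 38.6
gripper_force: 61.2
```

Emit:
send_rows:
  series:
    - [20,[0,0,0],[0,0,0]]
    - [20,[0,0,-0.25],[0,0,0]]
    - [20,[0,0,-0.2],[0,0,0]]
    - [20,[0,0,0],[0,0,0]]
    - [20,[0,0,0],[0,0,0]]

```text
clock: 10.12
eef_pos: [583.6, -428.2, 119.9]
tool_rot: [3.142, -0.0, 1.335]
force: [-0.4, -0.3, -0.7]
width: 39.1
gripper_force: 61.2
```

Emit:
send_rows:
  series:
    - [20,[0.01,0,-0.1],[0,0,0]]
    - [20,[0,0,-0.06],[0,0,0]]
    - [20,[0,0,0],[0,0,0]]
    - [58,[0,0,0],[0,0,0]]
    - [58,[0,0,0],[0,0,0]]
    - [58,[0,0,0],[0,0,0]]
    - [60,[0,0,0.6],[0,0,0]]
    - [60,[0,0,0.6],[0,0,0]]

```text
clock: 11.12
eef_pos: [583.9, -428.1, 182.6]
tool_rot: [-3.141, -0.001, 1.335]
force: [-0.1, -0.2, 0.6]
width: 60.1
gripper_force: 0.0
```

Emit:
send_rows:
  series:
    - [62,[-0.2,0.85,0],[0,0,0]]
    - [62,[-0.2,0.85,0],[0,0,0]]
    - [62,[-0.2,0.85,0],[0,0,0]]
    - [62,[-0.2,0.85,0],[0,0,0]]
    - [62,[-0.2,0.85,0],[0,0,0]]
    - [62,[-0.15,0.9,0],[0,0,0]]
    - [62,[0,0,-0.8],[0,0,0]]
    - [62,[0,0,-0.4],[0,0,0]]

```text
clock: 12.12
eef_pos: [514.6, -118.3, 109.2]
tool_rot: [-3.141, 0.0, 1.337]
force: [-0.4, -1.2, -0.5]
width: 61.9
gripper_force: 0.0
```

Emit:
send_rows:
  series:
    - [62,[0,0,0],[0,0,0]]
    - [62,[0,0,0],[0,0,0]]

```text
clock: 12.38
eef_pos: [515.9, -119.4, 111.2]
tool_rot: [3.14, -0.0, 1.335]
force: [-0.9, -0.5, -0.3]
width: 61.8
gripper_force: 0.0
```

Emit:
send_rows:
  series:
    - [62,[0,0.01,-0.4],[0,0,0]]
    - [62,[0,0,-0.4],[0,0,0]]
    - [62,[0,0,-0.39],[0,0,0]]
    - [62,[0,0,0],[0,0,0]]
    - [20,[0,0,0],[0,0,0]]
    - [20,[0,0,0],[0,0,0]]
    - [20,[0,0,0],[0,0,0]]
    - [20,[0,0,0],[0,0,0]]

```text
clock: 13.38
eef_pos: [516.1, -118.9, 40.6]
tool_rot: [3.139, -0.0, 1.335]
force: [-1.1, 0.1, 6.4]
width: 38.3
gripper_force: 60.3
```

Emit:
send_rows:
  series:
    - [20,[0,0,0.6],[0,0,0]]
    - [20,[0,0,0.6],[0,0,0]]
    - [20,[0,0,0.6],[0,0,0]]
    - [20,[0.48,-0.48,0],[0,0,0]]
    - [20,[0.48,-0.48,0],[0,0,0]]
    - [20,[0.48,-0.48,0],[0,0,0]]
    - [20,[0.48,-0.48,0],[0,0,0]]
    - [20,[0,0,0],[0,0,0]]

```text
clock: 14.38
eef_pos: [631.6, -237.5, 147.3]
tool_rot: [3.139, 0.002, 1.331]
force: [-0.5, 0.5, -2.1]
width: 38.3
gripper_force: 60.9
```

Emit:
send_rows:
  series:
    - [20,[0,0,0],[0,0,0]]
    - [20,[0,0,-0.25],[0,0,0]]
    - [20,[0,0,-0.2],[0,0,0]]
    - [20,[0,0,0],[0,0,0]]
    - [20,[0,0,0],[0,0,0]]

```text
clock: 15.0
eef_pos: [630.4, -233.6, 119.8]
tool_rot: [-3.142, -0.0, 1.335]
force: [1.0, -0.2, -1.7]
width: 38.7
gripper_force: 60.9
```

Emit:
send_rows:
  series:
    - [20,[0.0,0,-0.1],[0,0,0]]
    - [20,[0,0,-0.06],[0,0,0]]
    - [20,[0,0,0],[0,0,0]]
    - [58,[0,0,0],[0,0,0]]
    - [58,[0,0,0],[0,0,0]]
    - [58,[0,0,0],[0,0,0]]
    - [60,[0,0,0.6],[0,0,0]]
    - [60,[0,0,0.6],[0,0,0]]

```text
clock: 16.0
eef_pos: [630.1, -233.7, 182.7]
tool_rot: [-3.141, -0.0, 1.335]
force: [0.5, -0.4, 0.0]
width: 60.0
gripper_force: 0.0
```

Emit:
send_rows:
  series:
    - [62,[-0.7,0.41,0],[0,0,0]]
    - [62,[-0.7,0.41,0],[0,0,0]]
    - [62,[-0.7,0.41,0],[0,0,0]]
    - [62,[-0.7,0.41,0],[0,0,0]]
    - [62,[-0.7,0.42,0],[0,0,0]]
    - [62,[0,0,-0.8],[0,0,0]]
    - [62,[0,0,-0.4],[0,0,0]]
    - [62,[0,0,0],[0,0,0]]

```text
clock: 17.0
eef_pos: [419.5, -109.9, 109.4]
tool_rot: [-3.139, 0.0, 1.336]
force: [0.7, -0.4, 1.4]
width: 62.0
gripper_force: 0.0
```

Emit:
send_rows:
  series:
    - [62,[0,0,0],[0,0,0]]

```text
clock: 17.12
eef_pos: [421.0, -110.3, 111.0]
tool_rot: [3.14, -0.0, 1.335]
force: [0.1, -0.0, 0.1]
width: 61.9
gripper_force: 0.0
```

Emit:
send_rows:
  series:
    - [62,[-0.01,0,-0.4],[0,0,0]]
    - [62,[0,0,-0.4],[0,0,0]]
    - [62,[0,0,-0.39],[0,0,0]]
    - [62,[0,0,0],[0,0,0]]
    - [20,[0,0,0],[0,0,0]]
    - [20,[0,0,0],[0,0,0]]
    - [20,[0,0,0],[0,0,0]]
    - [20,[0,0,0],[0,0,0]]

```text
clock: 18.12
eef_pos: [418.4, -111.3, 49.2]
tool_rot: [-3.138, 0.004, 1.335]
force: [-0.2, -0.4, 6.1]
width: 38.1
gripper_force: 59.7
```

Emit:
send_rows:
  series:
    - [20,[0,0,0.6],[0,0,0]]
    - [20,[0,0,0.6],[0,0,0]]
    - [20,[0,0,0.6],[0,0,0]]
    - [20,[0.78,-0.09,0],[0,0,0]]
    - [20,[0.78,-0.09,0],[0,0,0]]
    - [20,[0.78,-0.09,0],[0,0,0]]
    - [20,[0.78,-0.09,0],[0,0,0]]
    - [20,[0.77,-0.09,0],[0,0,0]]

```text
clock: 19.12
eef_pos: [652.0, -137.6, 156.6]
tool_rot: [-3.135, 0.002, 1.337]
force: [0.2, -0.7, -1.8]
width: 38.4
gripper_force: 61.0
```

Emit:
send_rows:
  series:
    - [20,[0,0,0],[0,0,0]]
    - [20,[0,0,0],[0,0,0]]
    - [20,[0,0,-0.25],[0,0,0]]
    - [20,[0,0,-0.2],[0,0,0]]
    - [20,[0,0,0],[0,0,0]]
    - [20,[0,0,0],[0,0,0]]

```text
clock: 19.88
eef_pos: [650.9, -138.0, 128.7]
tool_rot: [-3.135, 0.004, 1.336]
force: [0.3, -0.2, -1.5]
width: 38.4
gripper_force: 61.2
```

Emit:
send_rows:
  series:
    - [20,[0.04,0,-0.1],[0,0,0]]
    - [20,[0,0,-0.05],[0,0,0]]
    - [20,[0,0,0],[0,0,0]]
    - [20,[0,0,0],[0,0,0]]

```text
clock: 20.38
eef_pos: [653.3, -138.0, 119.8]
tool_rot: [-3.135, 0.004, 1.336]
force: [-0.7, -0.4, -1.2]
width: 38.3
gripper_force: 61.0
```

Emit:
send_rows:
  series:
    - [58,[0,0,-0.01],[0,0,0]]
    - [58,[0,0,0],[0,0,0]]
    - [58,[0,0,0],[0,0,0]]
    - [60,[0,0,0.8],[0,0,0]]
    - [60,[0,0,0.9],[0,0,0]]
    - [60,[-0.38,0.66,0.5],[0,0,0]]
    - [60,[-0.38,0.66,0.5],[0,0,0]]
    - [60,[-0.38,0.66,0.5],[0,0,0]]

```text
clock: 21.38
eef_pos: [584.1, -18.0, 312.4]
tool_rot: [-3.136, 0.004, 1.336]
force: [1.6, 1.0, 0.0]
width: 59.9
gripper_force: 0.0
```

Emit:
send_rows:
  series:
    - [60,[-0.38,0.66,0.6],[0,0,0]]
    - [60,[-0.38,0.66,0.6],[0,0,0]]
    - [60,[0,0,0],[0,0,0]]
    - [60,[0,0,0],[0,0,0]]

```text
clock: 21.88
eef_pos: [539.4, 59.1, 383.0]
tool_rot: [-3.136, 0.005, 1.335]
force: [0.3, -0.9, -0.3]
width: 60.2
gripper_force: 0.0
```

Run:
```python
from h import *
import pickle
for n in ('wrist','scene','side'):
    d=grab(n); pickle.dump(d,open(n[0]+'2.pkl','wb'))
    if n=='wrist': save(d,'w2.png',s=1.4)
s=sensors.read_state(); print(s['clock'],s['eef_pos'],np.degrees(s['tool_rot']),s['qpos'].round(2))
```

```text
22.025 [539.41275619  58.28906185 381.94854035] [-179.51890631    0.29226481   76.39609885] [ 0.28  0.41 -0.64  1.6   0.25  1.23 -0.66]
```

View pics/w2.png

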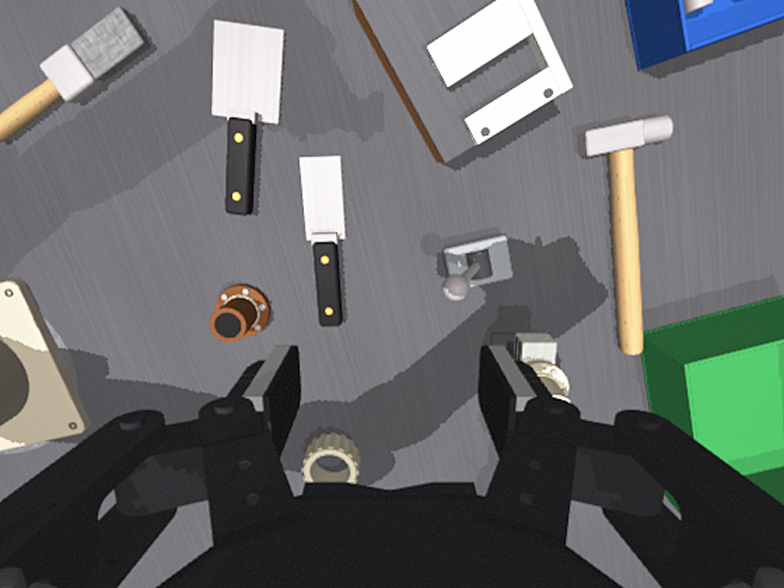

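The wrist view shows both scrapers undisturbed: wide handle (240,165) with its blade up at (248,70), narrow handle (327,283) with its blade at (322,198). The rack lips are at (450–570, 0–140) and the lever ball is at (456,287). Next I'll measure the scrapers and the rack.

```bash
cat > rk.py <<'E'
from bores import *
from meas import rect
def comp(m,amin):
    n,l,s,c=cv2.connectedComponentsWithStats(m.astype(np.uint8)); return [(l==i,c[i],s[i]) for i in range(1,n) if s[i,4]>amin]
def onpl(d,m,z): return np.array([onz(d,u,v,z)[:2] for v,u in np.argwhere(m)])
def near(c,t,r): return np.hypot(*(np.array(c)-t))<r
def scrapers(d,n,exp=((455,14),(398,160)),expb=((474,106),(432,248))):
    hsv=cv2.cvtColor(d['img'],cv2.COLOR_RGB2HSV); V,S=hsv[...,2],hsv[...,1]
    for k in range(2):
        for m,c,s in comp(V<65,60):
            if s[4]<3000 and near(onz(d,*c,22)[:2],exp[k],45): print(n,k,'handle',rect(onpl(d,m,22)),c.round(1))
        for m,c,s in comp((S<35)&(V>150),150):
            if s[4]<9000 and near(onz(d,*c,4)[:2],expb[k],45): print(n,k,'blade',rect(onpl(d,m,4)),c.round(1))
if __name__=='__main__':
    D={n:pickle.load(open(n+'.pkl','rb')) for n in ('w2','s2')}
    sc=None
    D={'w2':pickle.load(open('w2.pkl','rb')),'scene':pickle.load(open('scene.pkl','rb')),'side':pickle.load(open('side.pkl','rb'))}
    for n,d in D.items(): scrapers(d,n)
    a=np.radians(17.8); ex=np.array([np.cos(a),np.sin(a)]); ey=np.array([-ex[1],ex[0]])
    for n,d in D.items():
        hsv=cv2.cvtColor(d['img'],cv2.COLOR_RGB2HSV); V,S=hsv[...,2],hsv[...,1]
        for m,c,s in comp((S<35)&(V>(165 if n!='side' else 190)),60):
            p=onz(d,*c,100)[:2]
            if near(p,(640,210),110) and s[4]<20000:
                P=onpl(d,m,100); L=(P-[636,213])@np.c_[ex,ey]
                print(n,'lips',rect(P),len(P),'x %s'%np.percentile(L[:,0],[1,99]).round(1))
                b=np.round(np.histogram(L[(abs(L[:,0])<25)][:,1],np.arange(-100,101,4))[0]); print(np.c_[np.arange(-98,100,4),b].T.tolist()[1])
                for y0 in range(-96,96,16):
                    q=L[(L[:,1]>y0)&(L[:,1]<y0+16)]
                    if len(q)>10: print(y0,np.percentile(q[:,0],[2,98]).round(1),end=' ')
                print()
E
python3 rk.py
```

```text
w2 0 handle (array([456.3,  14.2]), array([97. , 26.8]), 78.7) [235.1 207.1]
w2 0 blade (array([472.2, 104.1]), array([97.5, 45.4]), 78.5) [230.1 141.1]
w2 1 handle (array([400.7, 158.6]), array([97.5, 29.4]), 69.1) [175.  120.2]
w2 1 blade (array([430.6, 247.4]), array([93.3, 71. ]), 69.2) [175.8  50.4]
scene 0 handle (array([465. ,  12.3]), array([94.8, 36.7]), 78.6) [285.2 211.1]
scene 0 blade (array([474., 103.]), array([93.8, 43.9]), 79.0) [311.6 226.9]
scene 1 handle (array([407.8, 156.3]), array([96.6, 37.5]), 69.1) [334.7 213.6]
scene 1 blade (array([431.9, 244.5]), array([94.7, 69.7]), 69.5) [358.8 232.9]
side 0 handle (array([444.6,  19. ]), array([98.9, 38.1]), 79.0) [297.6 236.6]
side 0 blade (array([472. , 107.3]), array([89.1, 45.9]), 77.8) [266.4 254.4]
side 1 handle (array([388. , 165.5]), array([97.3, 38.7]), 68.9) [276.8 277.3]
side 1 blade (array([429.1, 246.5]), array([96.7, 72.6]), 68.9) [239.1 293.6]
w2 lips (array([661.6, 180. ]), array([92.2, 90.6]), 17.2) 4577 x [-29.9  59.5]
[0, 0, 0, 12, 143, 128, 144, 149, 152, 155, 14, 0, 0, 0, 0, 0, 0, 100, 163, 165, 165
[... 445 characters left out ...]
 18, 28, 19, 24, 20, 2, 0, 0, 0]
-96 [-28.6  59.2] -80 [-27.3  61.3] -64 [-22.4  62. ] -48 [ 1.8 61.9] -32 [-26.7  61.1] -16 [-26.7  61. ] 0 [-24.2  61.1] 16 [50.8 62.1] 32 [50.3 62.7] 48 [-25.1  62. ] 64 [-26.5  61. ] 80 [-25.3  57.7] 
side lips (array([660.7, 226.6]), array([183.7, 122.2]), -72.0) 1069 x [-31.1  79.9]
[0, 0, 0, 0, 13, 15, 17, 19, 18, 18, 18, 10, 0, 0, 0, 0, 0, 7, 20, 19, 20, 20, 20, 21, 20, 21, 21, 16, 2, 0, 0, 0, 0, 0, 0, 0, 0, 0, 0, 0, 8, 24, 23, 24, 22, 22, 24, 22, 9, 4]
-96 [-28.   87.4] -80 [-29.5  81.5] -64 [-31.   59.2] -48 [49.5 59.1] -32 [-28.7  57.5] -16 [-31.2  58.5] 0 [-28.8  59.5] 16 [48.6 59.9] 32 [50.4 59.5] 48 [-19.3  59.1] 64 [-28.7  58.7] 80 [-30.5  56.6]
```

Emit:
send_rows:
  series:
    - [60,[-0.27,-0.11,-0.9],[0.03,-0.11,0.44]]
    - [60,[-0.27,-0.11,-0.9],[0,0,0]]
    - [60,[-0.27,-0.11,-0.9],[0,0,0]]
    - [60,[-0.27,-0.11,-0.9],[0,0,0]]
    - [60,[-0.29,-0.1,-0.9],[0,0,0]]
    - [60,[0,0,-0.35],[0,0,0]]
    - [60,[0,0,0],[0,0,0]]
    - [60,[0,0,0],[0,0,0]]

```text
clock: 23.02
eef_pos: [457.9, 27.5, 92.5]
tool_rot: [3.139, -0.001, 1.373]
force: [-0.7, -0.2, -0.5]
width: 59.9
gripper_force: 0.0
```

Run:
```python
from rk import *
d=grab('wrist'); pickle.dump(d,open('w3.pkl','wb')); save(d,'w3.png',s=1.4)
s=sensors.read_state(); print(s['clock'],s['eef_pos'],np.degrees(s['tool_rot']),s['qpos'].round(2))
scrapers(d,'w3'); scrapers(grab('scene'),'scene')
```

```text
23.075 [458.17624452  27.5368094   92.90971308] [ 1.79768536e+02 -7.98499851e-02  7.86968399e+01] [ 0.15  0.66 -0.39  2.17  0.61  0.42 -0.93]
scene 0 blade (array([475.9, 109. ]), array([80.9, 42.5]), 79.0) [312.  227.5]
scene 1 handle (array([409. , 157.4]), array([98.4, 39.9]), 69.7) [334.6 213.8]
scene 1 blade (array([432. , 244.9]), array([93.6, 69.7]), 69.5) [358.9 232.9]
```

View pics/w3.png

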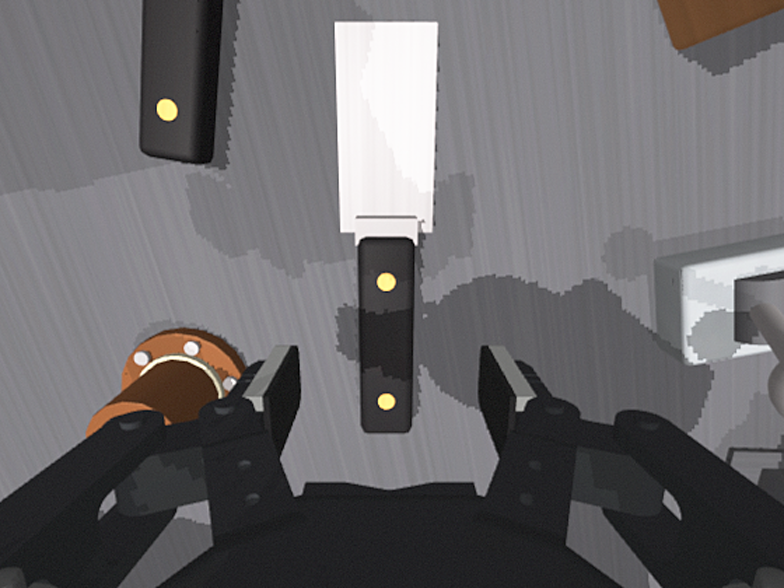

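The narrow handle at (386,335) is centred between the fingers and in line with them, so I'll descend and grip.

Emit:
send_rows:
  series:
    - [60,[-0.01,0,-0.4],[0,0,0]]
    - [60,[0,0,-0.4],[0,0,0]]
    - [60,[0,0,-0.33],[0,0,0]]
    - [60,[0,0,0],[0,0,0]]
    - [60,[0,0,0],[0,0,0]]

```text
clock: 23.75
eef_pos: [457.3, 27.6, 25.3]
tool_rot: [3.138, -0.001, 1.374]
force: [-0.2, -0.0, 0.9]
width: 60.0
gripper_force: 0.0
```

Run:
```python
from h import *
s=sensors.read_state(); print(s['clock'],s['eef_pos'],np.degrees(s['tool_rot']),s['qpos'].round(3),s['force'])
```

```text
23.75 [457.30109734  27.64306034  25.32858511] [ 1.79775000e+02 -7.29015850e-02  7.87206698e+01] [ 0.04   0.785 -0.238  2.192  0.772  0.241 -1.083] [-0.15905446 -0.04669779  0.9394734 ]
```

Emit:
send_rows:
  series:
    - [10,[0,0,0],[0,0,0]]
    - [10,[0,0,0],[0,0,0]]
    - [10,[0,0,0],[0,0,0]]
    - [10,[0,0,0],[0,0,0]]
    - [10,[0,0,0.3],[0,0,0]]
    - [10,[0,0,0.7],[0,0,0]]
    - [10,[0,0,0.9],[0,0,0]]
    - [10,[0,0,0.5],[0,0,0]]

```text
clock: 24.75
eef_pos: [456.9, 27.5, 170.8]
tool_rot: [3.137, -0.001, 1.374]
force: [-0.0, -0.5, -1.1]
width: 24.7
gripper_force: 59.6
```

Emit:
send_rows:
  series:
    - [10,[0,0,0],[0,0,0]]
    - [10,[0,0,0],[0,0,0]]

```text
clock: 25.0
eef_pos: [455.8, 27.0, 167.7]
tool_rot: [3.14, 0.0, 1.374]
force: [0.0, 0.6, -2.6]
width: 24.8
gripper_force: 59.6
```

Run:
```python
from rk import *
s=sensors.read_state(); print(s['clock'],s['eef_pos'],np.degrees(s['tool_rot']),s['qpos'].round(3),s['force'])
d=grab('side'); save(d,'s3.png',(200,150,400,310),4); pickle.dump(d,open('s3.pkl','wb'))
```

```text
25.0 [455.81010643  26.97730069 167.74372964] [1.79933146e+02 1.40077543e-02 7.87050563e+01] [ 0.292  0.544 -0.591  2.112  0.515  0.627 -0.855] [ 0.00570676  0.60360473 -2.62050551]
```

View pics/s3.png

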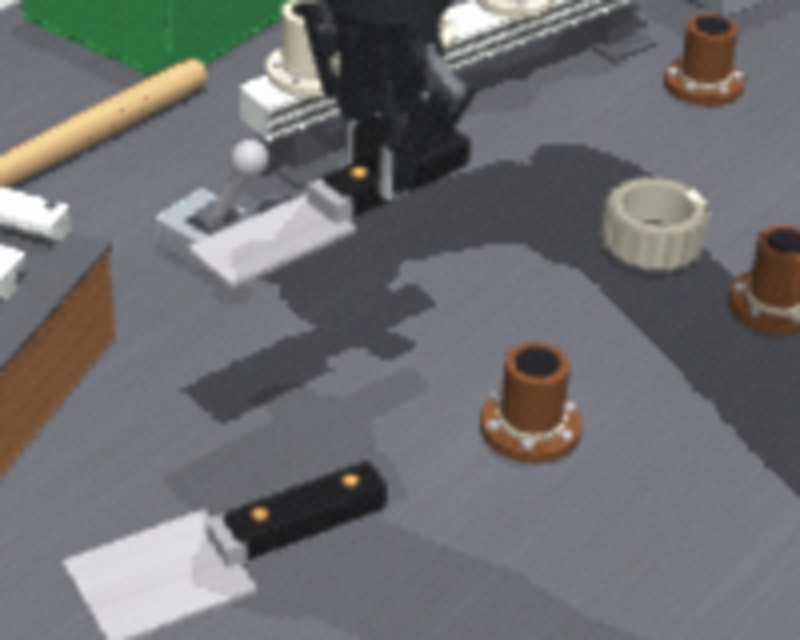

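The narrow scraper hangs level in the grip at (310,210) in the crop. I'll turn it to face the rack.

Emit:
send_rows:
  series:
    - [10,[0,0.1,0],[0,0,-1]]
    - [10,[0,0.1,0],[0,0,-1]]
    - [10,[0,0.1,0],[0,0,-1]]
    - [10,[0,0.1,0],[0,0,-1]]
    - [10,[0,0.1,0],[0,0,-1]]
    - [10,[0,0.1,0],[0,0,-1]]
    - [10,[0,0.1,0],[0,0,-1]]
    - [10,[0,0.1,0],[0,0,-1]]

```text
clock: 26.05
eef_pos: [455.5, 75.6, 166.9]
tool_rot: [3.141, 0.002, 0.674]
force: [-0.1, 0.4, -1.9]
width: 24.5
gripper_force: 59.5
```

Emit:
send_rows:
  series:
    - [10,[0,0.1,0],[0,0,-1]]
    - [10,[0,0.1,0],[0,0,-1]]
    - [10,[0,0.1,0],[0,0,-1]]
    - [10,[0,0.1,0],[0,0,-1]]
    - [10,[0,0.1,0],[0,0,-0.26]]
    - [10,[0,0,0],[0,0,0]]
    - [10,[0,0,0],[0,0,0]]

```text
clock: 26.92
eef_pos: [456.3, 105.3, 168.0]
tool_rot: [3.139, 0.0, 0.305]
force: [-0.3, 0.5, -1.1]
width: 24.3
gripper_force: 59.5
```

Run:
```python
from rk import *
s=sensors.read_state(); print(s['clock'],s['eef_pos'],np.degrees(s['tool_rot']),s['qpos'].round(3),s['force'],s['width'])
d=grab('wrist'); save(d,'w4.png',s=1.4); pickle.dump(d,open('w4.pkl','wb'))
```

```text
26.925 [456.26919296 105.29836391 168.02933308] [1.79857527e+02 1.59837042e-02 1.74803989e+01] [-0.096  0.51  -0.271  2.087  0.248  0.574 -1.81 ] [-0.34131027  0.48796172 -1.08541449] 24.31071656898713
```

View pics/w4.png

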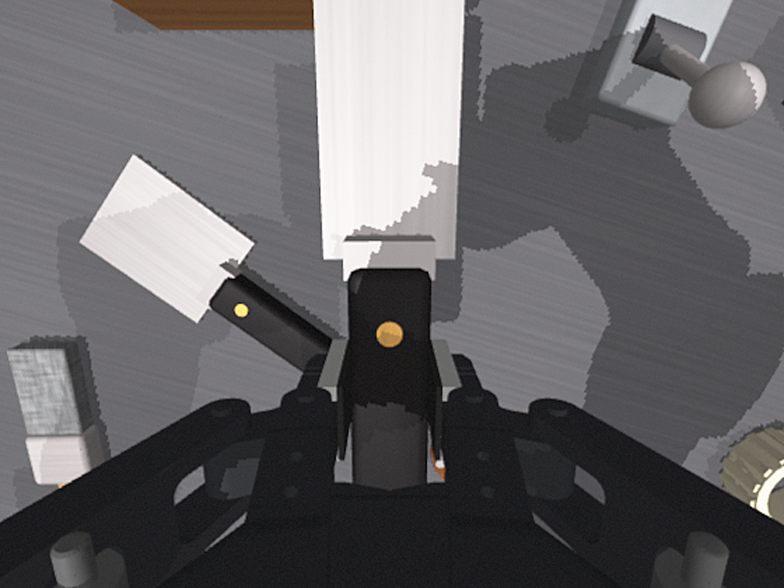

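Emit:
send_rows:
  series:
    - [10,[-0.01,0.04,-0.5],[0,0,0]]
    - [10,[0,0,-0.46],[0,0,0]]
    - [10,[0,0,0],[0,0,0]]
    - [10,[0,0,0],[0,0,0]]
    - [10,[0,0,0],[0,0,0]]

```text
clock: 27.6
eef_pos: [456.7, 108.0, 111.8]
tool_rot: [3.139, -0.003, 0.304]
force: [0.1, 0.3, -1.2]
width: 24.2
gripper_force: 59.4
```

Run:
```python
from rk import *
s=sensors.read_state(); print(s['clock'],s['eef_pos'],np.degrees(s['tool_rot']),s['qpos'].round(3),s['force'],s['width'])
# blade tip edge: two-view from side+scene
for n in ('side','scene'):
    d=grab(n); pickle.dump(d,open(n+'5.pkl','wb'))
    save(d,n+'5.png',(130,150,330,300) if n=='side' else (240,180,400,310),4)
a=cv2.imread('pics/side5.png'); b=cv2.imread('pics/scene5.png'); h=min(len(a),len(b))
c=np.hstack([cv2.resize(a,(400,300)),cv2.resize(b,(400,325))[:300]]); cv2.imwrite('pics/c5.png',c)
```

```text
27.6 [456.74137032 108.03961322 111.81396812] [ 1.79863272e+02 -1.59304572e-01  1.74174209e+01] [-0.146  0.611 -0.214  2.13   0.304  0.426 -1.867] [ 0.09626118  0.32468084 -1.17536067] 24.23516118397773
```

View pics/c5.png

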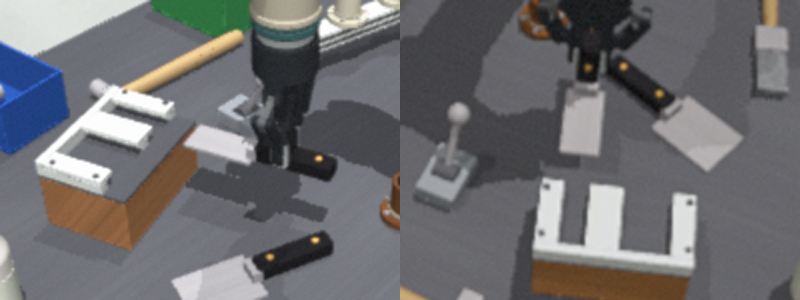

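Emit:
send_rows:
  series:
    - [10,[0,0,-0.05],[0,0,0]]
    - [10,[0.19,0.06,0],[0,0,0]]
    - [10,[0.19,0.06,0],[0,0,0]]
    - [10,[0.19,0.06,0],[0,0,0]]
    - [10,[0,0,0],[0,0,0]]
    - [10,[0,0,0],[0,0,0]]

```text
clock: 28.45
eef_pos: [489.6, 118.5, 107.6]
tool_rot: [3.139, 0.0, 0.304]
force: [0.2, -0.4, -2.0]
width: 24.2
gripper_force: 59.4
```

Run:
```python
from rk import *
s=sensors.read_state(); print(s['clock'],s['eef_pos'],np.degrees(s['tool_rot']),s['force'],s['width'])
d=grab('wrist'); pickle.dump(d,open('w5.pkl','wb')); save(d,'w5.png',(150,0,430,200),2.8)
```

```text
28.45 [489.64025892 118.54154366 107.60073407] [1.79861521e+02 2.59678785e-02 1.74328137e+01] [ 0.20614558 -0.43365918 -1.96550039] 24.1981168491575
```

View pics/w5.png

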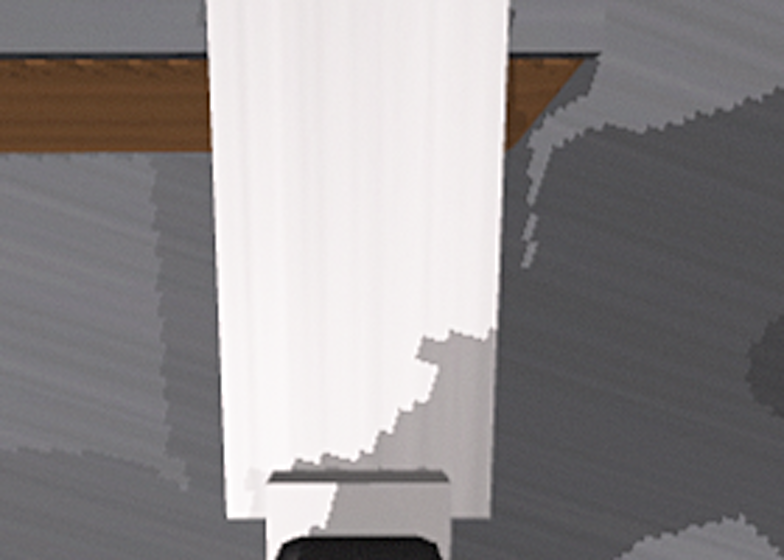

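The blade sits centred in view at x 210–508 of the crop. The rack's front edge is at row 55 with its right corner at (600,54). I'll work out the lateral offset.

Run:
```python
from rk import *
d=pickle.load(open('w5.pkl','rb')); a=np.radians(17.5); ey=np.array([-np.sin(a),np.cos(a)]); ex=np.array([np.cos(a),np.sin(a)])
c=onz(d,364.3,19.3,80)[:2]; l=onz(d,224.6,19.3,86.3)[:2]; r=onz(d,331.4,19.3,86.3)[:2]; e=onz(d,155,19.6,80)[:2]
print(c,l,r,np.linalg.norm(l-r),'blade-corner',((l+r)/2-c)@ey,'edge angle',np.degrees(np.arctan2(*(e-c)[::-1]))-90)
```

```text
[603.43752169 115.14823521] [584.00062841 170.92826746] [597.24191427 129.03169848] 43.939209635333576 blade-corner 37.073549077270485 edge angle 17.612403746457503
```

Emit:
send_rows:
  series:
    - [10,[-0.01,0.03,0],[0,0,0]]
    - [10,[0.19,0.06,0],[0,0,0]]
    - [10,[0.19,0.06,0],[0,0,0]]
    - [10,[0,0,0],[0,0,0]]
    - [10,[0,0,0],[0,0,0]]

```text
clock: 29.12
eef_pos: [512.1, 127.6, 107.6]
tool_rot: [3.139, 0.0, 0.304]
force: [0.5, -0.4, -1.8]
width: 24.7
gripper_force: 59.4
```

Emit:
send_rows:
  series:
    - [10,[0.19,0.06,0],[0,0,0]]
    - [10,[0.19,0.06,0],[0,0,0]]
    - [10,[0.19,0.06,0],[0,0,0]]
    - [10,[0.19,0.06,0],[0,0,0]]
    - [10,[0,0,0],[0,0,0]]

```text
clock: 29.75
eef_pos: [559.1, 142.6, 107.7]
tool_rot: [3.14, -0.002, 0.304]
force: [-0.2, 0.1, -2.1]
width: 24.6
gripper_force: 59.4
```

Emit:
send_rows:
  series:
    - [10,[0.1,0.03,0],[0,0,0]]
    - [10,[0.08,0.025,0],[0,0,0]]
    - [10,[0,0,0],[0,0,0]]
    - [10,[0.05,0.015,0],[0,0,0]]
    - [10,[0,0,0],[0,0,0]]

```text
clock: 30.38
eef_pos: [571.9, 146.4, 107.8]
tool_rot: [3.139, -0.001, 0.304]
force: [-1.2, 0.7, -1.8]
width: 24.6
gripper_force: 59.4
```

Emit:
send_rows:
  series:
    - [10,[0.05,0.016,0],[0,0,0]]
    - [10,[0,0,0],[0,0,0]]
    - [10,[0.04,0.012,0],[0,0,0]]
    - [10,[0,0,0],[0,0,0]]

```text
clock: 30.88
eef_pos: [576.4, 147.8, 107.5]
tool_rot: [3.139, 0.001, 0.304]
force: [-1.7, -1.1, -2.3]
width: 24.4
gripper_force: 59.5
```

Emit:
send_rows:
  series:
    - [10,[0.03,0.01,0],[0,0,0]]
    - [10,[0,0,0],[0,0,0]]

```text
clock: 31.12
eef_pos: [576.5, 147.7, 107.1]
tool_rot: [3.139, 0.005, 0.304]
force: [-5.7, -1.6, 0.3]
width: 24.3
gripper_force: 59.7
```

Run:
```python
from rk import *
s=sensors.read_state(); print(s['clock'],s['eef_pos'],np.degrees(s['tool_rot']),s['force'],s['width'])
d=grab('scene'); save(d,'sc6.png',(260,230,400,335),2.85)
e=grab('side'); save(e,'si6.png',(130,180,270,285),2.85)
cv2.imwrite('pics/c6.png',np.hstack([cv2.imread('pics/sc6.png'),cv2.imread('pics/si6.png')]))
```

```text
31.125 [576.46081834 147.74481508 107.11602669] [179.83941263   0.28806535  17.43208489] [-5.74521918 -1.59288537  0.31767708] 24.252925550645298
```

View pics/c6.png

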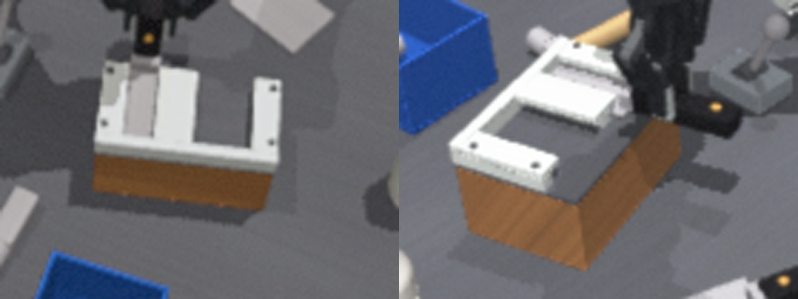

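The narrow blade lies under both lips against the back stop (force −6 N). I'll lower a little and release.

Emit:
send_rows:
  series:
    - [10,[0,0,-0.025],[0,0,0]]
    - [10,[0,0,0],[0,0,0]]
    - [45,[0,0,0],[0,0,0]]
    - [45,[0,0,0],[0,0,0]]
    - [45,[0,0,0],[0,0,0]]
    - [60,[0,0,0.5],[0,0,0]]
    - [60,[0,0,0.8],[0,0,0]]
    - [60,[0,0,0.8],[0,0,0]]

```text
clock: 32.22
eef_pos: [579.1, 148.7, 233.6]
tool_rot: [3.139, -0.001, 0.304]
force: [1.0, 0.2, 0.0]
width: 60.0
gripper_force: 0.0
```

Emit:
send_rows:
  series:
    - [60,[-0.29,0.06,0],[0,0,1]]
    - [60,[-0.29,0.06,0],[0,0,1]]
    - [60,[-0.29,0.06,-0.1],[0,0,1]]
    - [60,[-0.29,0.06,-0.2],[0,0,1]]
    - [60,[-0.29,0.06,-0.2],[0,0,1]]
    - [60,[-0.29,0.06,-0.3],[0,0,1]]
    - [60,[-0.29,0.06,-0.3],[0,0,1]]
    - [60,[-0.29,0.06,-0.3],[0,0,1]]

```text
clock: 33.22
eef_pos: [439.7, 177.8, 148.1]
tool_rot: [3.139, -0.002, 1.005]
force: [1.1, 0.1, -0.1]
width: 60.0
gripper_force: 0.0
```

Emit:
send_rows:
  series:
    - [60,[-0.29,0.05,-0.3],[0,0,1]]
    - [60,[-0.25,0.04,-0.3],[0,0,1]]
    - [60,[0,0,0],[-0.56,0.21,0.35]]
    - [60,[0,0,0],[-0.56,0.21,0]]
    - [60,[0,0,0],[0,0,0]]
    - [60,[0,0,0],[0,0,0]]

```text
clock: 33.98
eef_pos: [407.4, 182.6, 112.3]
tool_rot: [3.138, 0.103, 1.207]
force: [0.2, -0.6, 0.7]
width: 60.2
gripper_force: 0.0
```

Run:
```python
from rk import *
d=grab('wrist'); pickle.dump(d,open('w7.pkl','wb')); save(d,'w7.png',s=1.4)
s=sensors.read_state(); print(s['clock'],s['eef_pos'],np.degrees(s['tool_rot']),s['qpos'].round(3),s['force'])
scrapers(grab('scene'),'scene')
hsv=cv2.cvtColor(d['img'],cv2.COLOR_RGB2HSV)
for m,c,st in comp((hsv[...,1]>120)&(hsv[...,2]>150)&(hsv[...,0]>18)&(hsv[...,0]<35),20): print('rivet',c.round(1),onz(d,*c,22).round(1),st[4])
```

```text
34.025 [407.28564452 182.3305779  112.3483023 ] [179.78575346   5.92961538  69.14842726] [-0.267  0.634 -0.389  2.123  0.549  0.578 -1.446] [-1.02328181  0.54909405  0.60826999]
scene 1 blade (array([432.4, 245. ]), array([93.3, 69. ]), 69.4) [358.9 233.1]
```

View pics/w7.png

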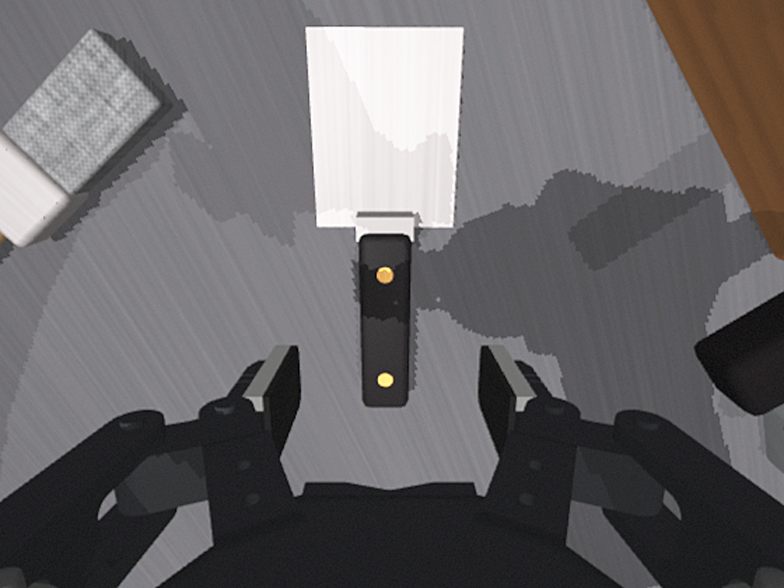

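The wide handle at (385,320) is in line with and between the fingers. I'll descend and grip.

Emit:
send_rows:
  series:
    - [60,[0,0,-0.5],[0,0,0]]
    - [60,[0,0,-0.5],[0,0,0]]
    - [60,[0,0,-0.43],[0,0,0]]
    - [60,[0,0,0],[0,0,0]]
    - [60,[0,0,0],[0,0,0]]

```text
clock: 34.7
eef_pos: [407.6, 182.8, 27.1]
tool_rot: [3.138, 0.103, 1.207]
force: [0.3, -0.4, 0.1]
width: 60.2
gripper_force: 0.0
```

Run:
```python
from h import *
s=sensors.read_state(); print(s['clock'],s['eef_pos'],np.degrees(s['tool_rot']),s['qpos'].round(3),s['force'])
```

```text
34.7 [407.55351368 182.83477196  27.14422132] [179.77347382   5.91211115  69.16409544] [-0.376  0.79  -0.235  2.156  0.691  0.37  -1.579] [ 0.28852912 -0.40964272  0.08371298]
```

Emit:
send_rows:
  series:
    - [60,[0,0,-0.03],[0,0,0]]
    - [10,[0,0,0],[0,0,0]]
    - [10,[0,0,0],[0,0,0]]
    - [10,[0,0,0],[0,0,0]]
    - [10,[0,0,0],[0,0,0]]

```text
clock: 35.33
eef_pos: [407.4, 182.9, 25.4]
tool_rot: [3.137, 0.103, 1.208]
force: [-1.8, 0.1, 7.0]
width: 24.4
gripper_force: 59.4
```

Emit:
send_rows:
  series:
    - [10,[0,0,0.3],[0,0,0]]
    - [10,[0,0,0.6],[0,0,0]]
    - [10,[0,0,0.7],[0,0,0]]
    - [10,[0,0,0.7],[0,0,0]]
    - [10,[0,0,0],[0,0,0]]
    - [10,[0,0,0],[0,0,0]]

```text
clock: 36.08
eef_pos: [407.0, 182.2, 162.2]
tool_rot: [3.138, 0.105, 1.207]
force: [0.7, -0.1, -2.0]
width: 24.4
gripper_force: 59.5
```

Emit:
send_rows:
  series:
    - [10,[0.05,0.01,0],[0,0,-1]]
    - [10,[0.05,0.01,0],[0,0,-1]]
    - [10,[0.05,0.01,0],[0,0,-1]]
    - [10,[0.05,0.01,0],[0,0,-1]]
    - [10,[0.05,0.01,0],[0,0,-1]]
    - [10,[0.05,0.01,0],[0,0,-1]]
    - [10,[0.05,0.01,0],[0,0,-1]]
    - [10,[0.05,0,0],[0,0,-1]]

```text
clock: 37.08
eef_pos: [430.3, 186.5, 160.9]
tool_rot: [3.138, 0.107, 0.507]
force: [0.7, 0.2, -1.6]
width: 24.2
gripper_force: 59.5
```

Emit:
send_rows:
  series:
    - [10,[0.05,0,0],[0,0,-1]]
    - [10,[0.05,0,0],[0,0,-1]]
    - [10,[0.05,0,0],[0,0,-0.32]]
    - [10,[0,0,-0.4],[0,0,0]]
    - [10,[0,0,-0.4],[0,0,0]]
    - [10,[0,0,0],[0,0,0]]
    - [10,[0,0,0],[0,0,0]]

```text
clock: 37.95
eef_pos: [440.4, 187.2, 114.8]
tool_rot: [3.138, 0.104, 0.307]
force: [0.3, 0.3, -0.7]
width: 24.2
gripper_force: 59.4
```

Run:
```python
from h import *
s=sensors.read_state(); print(s['clock'],s['eef_pos'],np.degrees(s['tool_rot']),s['qpos'].round(3),s['force'],s['width'])
```

```text
37.95 [440.35616307 187.16883569 114.8034375 ] [179.79457535   5.95647252  17.612554  ] [-0.285  0.651 -0.25   2.012  0.236  0.611 -1.957] [ 0.33089258  0.25679201 -0.69539768] 24.160160313031444
```

Emit:
send_rows:
  series:
    - [10,[0,0,-0.1],[0,0,0]]
    - [10,[0.19,0.06,0],[0,0,0]]
    - [10,[0.19,0.06,0],[0,0,0]]
    - [10,[0.19,0.06,0],[0,0,0]]
    - [10,[0,0,0],[0,0,0]]
    - [10,[0,0,0],[0,0,0]]

```text
clock: 38.7
eef_pos: [474.1, 197.6, 108.6]
tool_rot: [3.138, 0.105, 0.307]
force: [-0.3, 0.3, -2.1]
width: 24.8
gripper_force: 59.4
```

Run:
```python
from rk import *
s=sensors.read_state(); print(s['clock'],s['eef_pos'],np.degrees(s['tool_rot']),s['force'],s['width'])
d=grab('wrist'); pickle.dump(d,open('w8.pkl','wb')); save(d,'w8.png',(100,0,500,250),2)
```

```text
38.7 [474.09860791 197.59138264 108.56468387] [179.78594138   5.99924071  17.576002  ] [-0.30519145  0.26407446 -2.06290913] 24.785330209234633
```

View pics/w8.png

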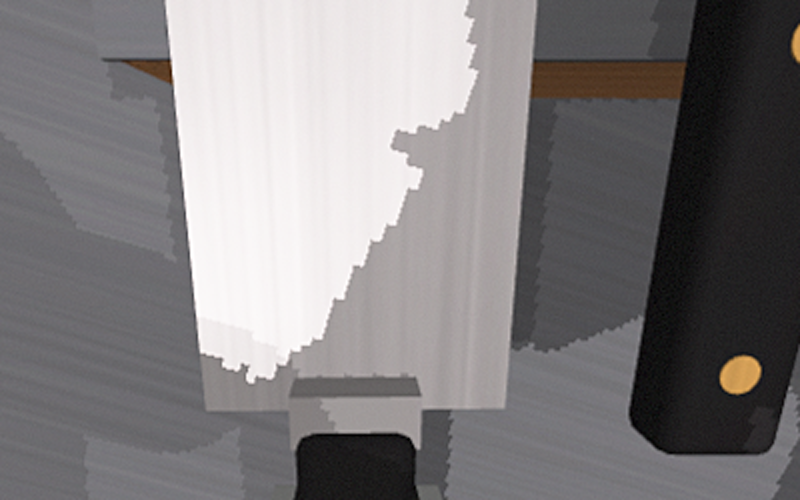

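The wide blade spans x 171–534 at the rack's front edge (row 58), the rack's left corner is at (101,58), and the narrow handle is clear on the right.

Run:
```python
from rk import *
d=pickle.load(open('w8.pkl','rb')); a=np.radians(17.6); ey=np.array([-np.sin(a),np.cos(a)]); ex=np.array([np.cos(a),np.sin(a)])
c=onz(d,150.5,29.2,80)[:2]
for zt in (85,87,89):
    l=onz(d,185.5,29.2,zt)[:2]; r=onz(d,367,29.2,zt)[:2]; l2=onz(d,202.7,205,zt)[:2]; r2=onz(d,352.5,204.7,zt)[:2]
    m=(l+r)/2; m2=(l2+r2)/2
    print(zt,'w',np.linalg.norm(l-r).round(1),np.linalg.norm(l2-r2).round(1),'corner-blade',((c-m)@ey).round(1),'ang',np.degrees(np.arctan2(*(m-m2)[::-1])).round(2),'base along rel TCP',((m2-[474.1,197.6])@ex).round(1))
e=onz(d,440,29.7,80)[:2]; print('edge',np.degrees(np.arctan2(*(c-e)[::-1]))-90, c)
```

```text
85 w 71.1 71.1 corner-blade 50.9 ang 18.05 base along rel TCP 24.6
87 w 70.1 70.1 corner-blade 50.9 ang 18.05 base along rel TCP 25.4
89 w 69.1 69.1 corner-blade 50.9 ang 18.05 base along rel TCP 26.1
edge 17.607872553248953 [552.7819846  276.40140223]
```

Emit:
send_rows:
  series:
    - [10,[0.005,-0.012,0],[0,0,0]]
    - [10,[0.19,0.06,0],[0,0,0]]
    - [10,[0.19,0.06,0],[0,0,0]]
    - [10,[0,0,0],[0,0,0]]
    - [10,[0,0,0],[0,0,0]]

```text
clock: 39.38
eef_pos: [497.4, 204.2, 108.5]
tool_rot: [3.138, 0.104, 0.307]
force: [0.7, -0.5, -1.9]
width: 24.4
gripper_force: 59.4
```

Emit:
send_rows:
  series:
    - [10,[0.19,0.06,0],[0,0,0]]
    - [10,[0.19,0.06,0],[0,0,0]]
    - [10,[0.19,0.06,0],[0,0,0]]
    - [10,[0.19,0.06,0],[0,0,0]]
    - [10,[0,0,0],[0,0,0]]

```text
clock: 40.0
eef_pos: [544.3, 219.1, 108.6]
tool_rot: [3.138, 0.103, 0.306]
force: [-1.3, -0.0, -0.7]
width: 24.3
gripper_force: 59.4
```

Emit:
send_rows:
  series:
    - [10,[0.1,0.03,0],[0,0,0]]
    - [10,[0.1,0.03,0],[0,0,0]]
    - [10,[0.05,0.016,0],[0,0,0]]
    - [10,[0,0,0],[0,0,0]]
    - [10,[0,0,0],[0,0,0]]

```text
clock: 40.62
eef_pos: [558.0, 223.2, 108.7]
tool_rot: [3.138, 0.104, 0.307]
force: [-0.6, -0.2, -0.7]
width: 24.7
gripper_force: 59.4
```

Emit:
send_rows:
  series:
    - [10,[0.05,0.016,0],[0,0,0]]
    - [10,[0.03,0.01,0],[0,0,0]]
    - [10,[0,0,0],[0,0,0]]
    - [10,[0.03,0.01,0],[0,0,0]]
    - [10,[0,0,0],[0,0,0]]

```text
clock: 41.25
eef_pos: [563.4, 225.1, 108.4]
tool_rot: [3.138, 0.107, 0.307]
force: [-4.8, -0.9, -0.1]
width: 24.3
gripper_force: 59.6
```

The blade is home against the stop. I'll release it, rise, and check everything.

Emit:
send_rows:
  series:
    - [10,[0,0,-0.035],[0,0,0]]
    - [10,[0,0,0],[0,0,0]]
    - [45,[0,0,0],[0,0,0]]
    - [45,[0,0,0],[0,0,0]]
    - [45,[0,0,0],[0,0,0]]
    - [45,[0,0,0.5],[0,0,0]]
    - [30,[0,0,0.8],[0,0,0]]
    - [0,[0,0,0.8],[0,0,0]]

```text
clock: 42.25
eef_pos: [565.0, 225.4, 233.9]
tool_rot: [3.138, 0.103, 0.307]
force: [0.7, 0.1, -0.3]
width: 13.0
gripper_force: 0.0
```

Emit:
send_rows:
  series:
    - [0,[-0.7,-0.6,0.3],[0,0,0]]
    - [0,[-0.7,-0.6,0.3],[0,0,0]]
    - [0,[-0.1,-0.9,0],[0,0,0]]
    - [0,[0,-0.9,0],[0,0,0]]
    - [0,[0,-0.5,0],[0,0,0]]
    - [0,[0,0,0],[0,0,0]]

```text
clock: 43.0
eef_pos: [475.1, 12.5, 268.8]
tool_rot: [3.136, 0.103, 0.301]
force: [1.1, 1.8, 0.1]
width: 0.0
gripper_force: 0.0
```

Run:
```python
from rk import *
s=sensors.read_state(); print(s['clock'],s['eef_pos'],np.degrees(s['tool_rot']),s['force'],s['width'])
d=grab('scene'); e=grab('side'); pickle.dump((d,e),open('f1.pkl','wb'))
save(d,'f1a.png',(120,150,400,320),1.42); save(e,'f1b.png',(120,100,400,270),1.42)
cv2.imwrite('pics/f1.png',np.hstack([cv2.resize(cv2.imread('pics/'+f),(400,243)) for f in('f1a.png','f1b.png')]))
S=[]
for uv,p in bores(d,126): S.append(('scene',p))
for uv,p in bores(e,126): S.append(('side',p))
a=np.radians(-13.4)
for n,p in S:
    q=p-[619,-283]; L=(q@[np.cos(a),np.sin(a)],q@[-np.sin(a),np.cos(a)])
    if abs(L[0])<40: print(n,p.round(1),np.round(L,1))
# lever ball
for n,x in(('scene',d),('side',e)):
    Q=cloud(x); m=(abs(Q[...,0]-592)<30)&(abs(Q[...,1])<30)&(Q[...,2]>85)&(Q[...,2]<125); v,u=np.argwhere(m).mean(0); print(n,'ball',u,v,Q[m].mean(0).round(1))
    S.append((x,(u,v)))
print(tri(S[-2:]).round(1))
```

```text
43.0 [475.07032044  12.52060752 268.84382219] [179.69954253   5.91529097  17.27280788] [1.08311626 1.79797953 0.0924454 ] 0.010363156658964933
scene [ 468.3 -801.8] [ -26.4 -539.7]
scene [ 587.7 -429.9] [   3.6 -150.2]
scene [ 611.1 -333.5] [  4.  -50.9]
scene [ 633.  -235.6] [ 2.6 49.3]
scene [ 655.4 -138.2] [  1.8 149.3]
side [ 631.7 -233.7] [ 0.9 50.9]
scene ball 262.8059701492537 225.1492537313433 [596.3  -0.6 102. ]
side ball 262.0 189.0 [583.4   5.1  99.1]
[590.4  -3.2  92.2]
```

View pics/f1.png

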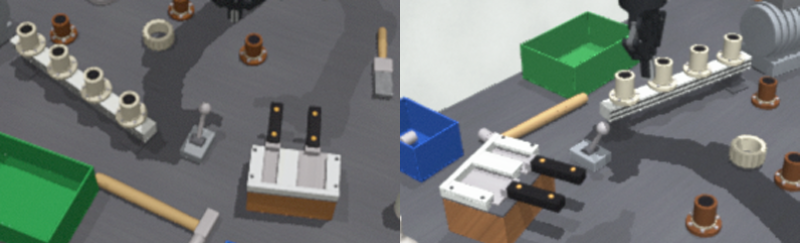

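All four spigots stand on the rail, within about 4 mm of its mid-line, and both scrapers are in their channels. Next I'll locate the lever geometry.

Run:
```python
from rk import *
w=pickle.load(open('w2.pkl','rb')); d,e=pickle.load(open('f1.pkl','rb'))
for z in (80,90,100): print(z,'ball w2',onz(w,456/1.4,287/1.4,z)[:2].round(1))
for z in (20,30,40): print(z,'slot w2',onz(w,480/1.4,263/1.4,z)[:2].round(1), 'block', [onz(w,u/1.4,v/1.4,z)[:2].round(1).tolist() for u,v in((445,246),(507,234),(512,274),(449,288))])
# ball pixel: scene (120+205/400*280,150+106/243*170), side likewise
obs=[(w,(456/1.4,287/1.4)),(d,(120+205*.7,150+106*.7)),(e,(120+202*.7,100+128*.7))]
print('tri',tri(obs).round(1)); 
for n,x in(('scene',d),('side',e)):
    Q=cloud(x); m=(abs(Q[...,0]-605)<45)&(abs(Q[...,1])<40)&(Q[...,2]>8)&(Q[...,2]<45); P=Q[m]; print(n,'block',rect(P[:,:2]),np.percentile(P[:,2],[10,50,90]).round(1))
```

```text
80 ball w2 [591.2  -4.7]
90 ball w2 [590.4  -1.7]
100 ball w2 [589.6   1.3]
20 slot w2 [627.6  -1.5] block [[593.5, 26.3], [662.2, 23.6], [660.2, -22.3], [588.3, -21.9]]
30 slot w2 [626.1   1. ] block [[592.7, 28.3], [660.0, 25.6], [658.1, -19.3], [587.6, -18.9]]
40 slot w2 [624.7   3.6] block [[591.9, 30.3], [657.8, 27.7], [656.0, -16.3], [586.9, -16.0]]
tri [589.2  -0.7  93.7]
scene block (array([608.7,  -4. ]), array([83. , 67.5]), -4.0) [20.8 27.  35.4]
side block (array([618. ,   1.2]), array([63.4, 52.7]), 0.9) [12.3 24.7 31.6]
```

Emit:
send_rows:
  series:
    - [0,[0.3,-0.05,-0.7],[0.18,-0.56,0]]
    - [0,[0.3,-0.05,-0.7],[0.18,-0.56,0]]
    - [0,[0.3,-0.05,-0.7],[0,0,0]]
    - [0,[0.2,-0.05,-0.76],[0,0,0]]
    - [0,[0,0,0],[0,0,0]]
    - [0,[0,0,0],[0,0,0]]

```text
clock: 43.85
eef_pos: [541.1, 4.9, 98.0]
tool_rot: [3.139, 0.0, 0.309]
force: [0.6, -0.7, 0.5]
width: -0.5
gripper_force: 0.0
```

Emit:
send_rows:
  series:
    - [0,[0.4,-0.05,0],[0,0,0]]
    - [0,[0.25,-0.02,0],[0,0,0]]
    - [0,[0.25,0,0],[0,0,0]]
    - [0,[0.25,0,0],[0,0,0]]
    - [0,[0.25,0,0],[0,0,0]]
    - [0,[0,0,0],[0,0,0]]

```text
clock: 44.6
eef_pos: [626.4, -0.0, 99.5]
tool_rot: [3.138, -0.003, 0.307]
force: [-1.1, 0.0, -0.2]
width: -0.0
gripper_force: 0.0
```

Emit:
send_rows:
  series:
    - [0,[0.15,0,0],[0,0,0]]
    - [0,[0.1,0,0],[0,0,0]]
    - [0,[0,0,0],[0,0,0]]

```text
clock: 44.98
eef_pos: [639.1, -1.0, 97.0]
tool_rot: [3.139, 0.003, 0.307]
force: [-3.8, -0.2, 3.3]
width: 0.2
gripper_force: 1.7
```

Emit:
send_rows:
  series:
    - [0,[0.08,0,0],[0,0,0]]
    - [0,[0.08,0,0],[0,0,0]]
    - [0,[0,0,0],[0,0,0]]

```text
clock: 45.35
eef_pos: [640.2, -2.6, 95.2]
tool_rot: [3.141, 0.021, 0.306]
force: [-18.8, -2.5, 9.9]
width: 0.4
gripper_force: 9.5
```

Run:
```python
from rk import *
s=sensors.read_state(); print(s['eef_pos'],s['force'])
for n in ('scene','side'):
    x=grab(n); Q=cloud(x); m=(abs(Q[...,0]-655)<30)&(abs(Q[...,1])<25)&(Q[...,2]>85)&(Q[...,2]<125)&(x['img'].mean(2)>110); print(n,m.sum(),np.nanmean(Q[m],0).round(1) if m.any() else '')
```

```text
[640.23018165  -2.57143074  95.22650552] [-18.81114003  -2.49040231   9.86152306]
scene 40 [672.3  -0.7 102.9]
side 41 [650.9   5.9  95.6]
```

Force has risen to 19 N with no more travel, and the ball is now at about x=662, so the lever is fully over. I'll retreat and check.

Emit:
send_rows:
  series:
    - [0,[-0.4,0,0],[0,0,0]]
    - [0,[-0.6,0,0],[0,0,0]]
    - [0,[-0.3,0,0.7],[0,0,0]]
    - [0,[-0.3,0,0.8],[0,0,0]]
    - [0,[-0.3,0,0.8],[0,0,0]]
    - [0,[-0.3,0,0],[0,0,0]]
    - [0,[0,0,0],[0,0,0]]

```text
clock: 46.32
eef_pos: [517.3, -0.9, 235.8]
tool_rot: [3.138, -0.001, 0.307]
force: [-0.2, -0.5, 0.4]
width: 0.3
gripper_force: 0.0
```

Run:
```python
from rk import *
d=grab('scene'); e=grab('side')
o=tuple(pickle.load(open('f1.pkl','rb')))
save(d,'g1.png',(120,150,400,320),1.42); save(e,'g2.png',(120,100,400,270),1.42)
cv2.imwrite('pics/g.png',np.hstack([cv2.resize(cv2.imread('pics/'+f),(400,243)) for f in('g1.png','g2.png')]))
for n,x in(('scene',d),('side',e)):
    Q=cloud(x); m=(abs(Q[...,0]-640)<60)&(abs(Q[...,1])<25)&(Q[...,2]>85)&(Q[...,2]<125); print(n,'ball',m.sum(),np.nanmean(Q[m],0).round(1))
print(sensors.read_state()['eef_pos'],sensors.read_state()['clock'])
```

```text
scene ball 67 [ 6.701e+02 -6.000e-01  1.010e+02]
side ball 69 [657.9   4.8  97.6]
[518.26610505  -0.76193615 234.86602205] 46.425
```

View pics/g.png

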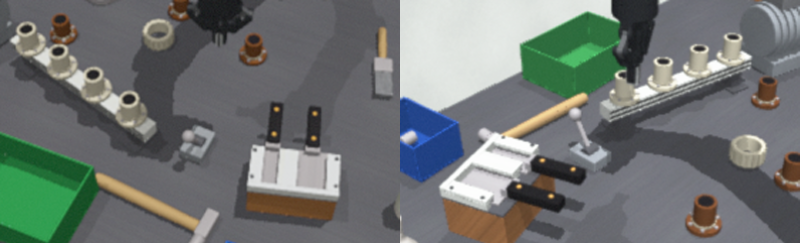

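The ball moved 74 mm (about 0.96 rad) and stopped at a hard stop. The spigots and scrapers are unchanged. Handing in.

```bash
python3 -c "
from h import *
print(ctrl.finish_job())"
```

```text
the job is handed in; nothing more can be done
None
```

The job is handed in; no verdict came back. By my last camera check, all four spigots present stand on the rail, both scrapers are home in their matching channels, and the lever was then pushed fully over; I saw no bystander move, but did not measure them.

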